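# Nest the washed crockery on the crate shelf

### The job

Put the washed crockery away as one nest, centred on the round cork mat on top of the crate shelf: the wide enamel dish at the bottom, the enamel bowl in it, the enamel cup in the bowl and the glass tumbler in the cup, each the right way up and standing flat in the middle of the one below. Set each piece down rather than dropping it, do not knock the glass over, and leave the tin, the jar and the soap dish standing where they are.

Things in the scene. Friction and masses are not known exactly. Their poses are not given: they have to be found in the camera images.
- crate: Low wooden crate shelf at the back of the table, fixed, 240 deep (its x) x 360 wide (its y) x 100 high, flat boarded top at 100 mm. Origin at the centre of its underside; its open front faces the robot (-x). A grey plastic tray of orange clothes pegs stands 20 to 45 mm out of its front (counting the lip), up to 62 mm above the table.
- mat: Round cork mat, 190 across, 6 thick, fixed on top of the crate: where the nest is to stand. Origin at the centre of its underside, that is at the height of the crate's top (0.100 above the table).
- dish: Wide, shallow white enamelled steel dish with dark blue rim, loose, upright: 178 across outside at the rim, 34 high, foot 140 across, wall 5 thick, floor 4 thick; its side leans 8 degrees outward near the rim (172 across outside at 13 mm height). Origin at the centre of its underside, z up. About 220 g. Can be lifted by its rim, one finger inside and one outside.
- bowl: White enamelled steel bowl with dark blue rim, loose, upright: 132 across outside at the rim, 50 high, foot 86 across, wall 5 thick, floor 4 thick; its side leans about 10 degrees outward near the rim (122 across outside at 20 mm height). Origin at the centre of its underside, z up. About 160 g. Can be lifted by its rim.
- cup: White enamelled steel cup, straight-sided, with dark blue rim and handle, loose, upright: 68 across outside, 88 high, wall 4 thick, floor 4 thick. The handle is on its own +y side, between 50 and 84 mm height, reaching 63 mm from the cup's axis and 8 thick. Origin at the centre of its underside, z up. About 130 g.
- tumbler: Round clear-glass tumbler without handle, loose, upright: 52 across outside at the rim, 44 at the foot, 108 high, wall 3, floor 8 thick. Origin at the centre of its underside, z up. About 150 g.
- tin: Bystander: closed round metal tin with a paper band and a metal lid, 79 across, 78 high, loose. Origin at the centre of its underside.
- jar: Bystander: closed glass jar of tea leaves with a black lid, 66 across, 85 high, loose. Origin at the centre of its underside.
- soap: Bystander: white plastic soap dish with a bar of soap in it, 75 (its x) x 108 (its y) x 30 high, loose. Origin at the centre of its underside.

How it is judged:
By the outcome, as a careful person would: the job done as asked, in the order asked, and still so for the second after the job is handed in, with the robot touching nothing.
It also fails if it takes over 128 s, if anything falls off the work surface, if the arm or the gripper's body presses on something with over 40 N, if the wrist force passes 120 N, or if a joint passes its speed limit or range.

### The arm

A 6-joint arm with a two-finger parallel gripper is mounted at the origin on the work surface. World frame = base frame: x ahead of the robot, y to its left, z up, the work surface at z = 0. Lengths are in mm, angles in degrees, forces in N, time in s.
With the tool pointing down it reaches from about 350 to 850 mm from the base axis. Payload 8.1 kg.
Tool frame: the origin (TCP) lies midway between the tips of the shut fingers; the grasp point (between the pads) lies 19 mm behind it; z points along the fingers, y is the line along which they close (so a half turn about z gives the same grasp; the last joint's range is limited). The gripper opens to 85 mm and grips with 20 to 120 N. Pads are 22 mm wide; open, the fingers measure 114 mm over their backs; the gripper's body (76 mm by 85 mm) begins 54 mm behind the grasp point. The pads swing forward as they close: fully open they stand 13 mm farther back than shut.
Start: joints at [-81.498, 7.471, 85.268, -0, 87.261, -4.893], TCP at [139.026, -583.676, 231.292] pointing down, gripper open.
Joint ranges: [-169.43, 169.43], [-51.17, 129.36], [1.28, 143.12], [-76.62, 256.62], [0, 156.53], [-152.29, 152.29]. Speed limits (degrees/s): [136.94, 136.94, 159.86, 180, 180, 180].

### API

Orientations are given as [roll, pitch, yaw] about the fixed x, y, z axes, in that order (R = Rz(yaw) Ry(pitch) Rx(roll)).
In Python, from bench import r gives the robot as it stands.
- The arm moves only by the tool apply_moves, never from a script. Its argument "steps" is a list of rows, each a list of 7 numbers: the opening, from -1 (shut) to 1 (fully open), then the shift along the tool's x, y, z in mm, then the turn, a rotation vector about the tool's x, y, z in units of 5 degrees (1.0 is 5 degrees). A call has exactly 8 rows; each row shifts and turns the commanded pose from where the row before left it, along the tool's axes as they then stand; what a row does not reach is not made up. A row lasts 1/10 s, in which the tool goes at most 50 mm and 8.59 degrees, less where a joint would pass 70% of its speed; a pose out of reach is approached as far as the arm can. A call is refused whole if a number of a shift passes 50 or a number of a turn 1, either way. A call with a gripper value outside its range is refused whole. The fingers move at their own pace and stop on an object; "squeeze" is the grip in N (left out, the last holds). Time passes only in rows, so rows that do not move let the fingers close, or fill a call up. It gives the time, the measured TCP pose, the force, the opening and the grip force at its end, in the units of the state.
- r.sense(): the state, without advancing time (a new reading comes with each control period).
- r.snapshot(name): name is "scene" or "top" or "wrist"; returns a dict with "color" (400x640x3 uint8, blue, green, red), "depth" (400x640 float32, mm along the optical axis (not along the pixel's ray), 0 where there is no reading), "mtx" (3x3 intrinsics, pixels), "T" (4x4, takes a point from camera to world coordinates); the wrist camera has in their place "hand_eye" (4x4, takes a point from camera to tool coordinates, whose origin is the TCP and whose axes are the flange's). Camera axes: x right, y down, z forward; pixel columns grow to the right and rows downward; lengths in mm; the calibration is good to about 2 mm. A picture is of the moment at which its call begins: read the wrist's pose just before it.
- r.hand_in(): hands the job in; it is judged then, once.
The state is a dict: "time": time; "joint_pos": joint angles; "qd": joint speeds; "joint_efforts": joint torques, N m; "tool_pos": TCP position; "tcp_rot": TCP orientation; "ft_force": force on the tool from outside, world axes, zero at the start; "wrist_torque": the same for the moment, N m; "finger_gap": finger opening in mm; "grip_force": force on a finger pad.
Only numpy, scipy, OpenCV 4.12 (cv2) and the standard library are available. Lean on these libraries where they do the work, as an engineer would, in place of code of your own. Each camera call takes 0.05 s, during which the arm holds its last target. There are 200 camera calls.

## Working session

There is one attempt and no reset: what is moved stays moved. The work goes in short steps, Python scripts to look and compute and a tool call to move; the robot and the scene stay as the last step left them, time stands still between calls to the robot, and variables do not carry over. Pictures are saved under pics/ and viewed, at most 16 in all, crops included, and the job is handed in when it is done.

Besides the shell and the picture viewer there is one more tool, called after "Emit:" as a command line: name --pt "numbers of a row" for each row, then --argument value for the rest. apply_moves: Moves the arm, as the interface text tells. Its arguments: {"type":"object","properties":{"steps":{"type":"array"},"squeeze":{"type":"number"}},"required":["steps"]}

```bash
ls; mkdir -p pics; python3 - <<'E'
from bench import r
import cv2,pickle
s=r.sense();print(s)
for n in("scene","top"):
    d=r.snapshot(n);cv2.imwrite(f"pics/{n}0.png",d["color"]);pickle.dump(d,open(f"{n}0.pkl","wb"));print(n,d["mtx"].round(1).tolist(),d["T"].round(3).tolist())
E
```

```text
pics
{'time': 0.0, 'joint_pos': array([-8.14967145e+01,  7.51274430e+00,  8.53310853e+01,  3.63863973e-04,
        8.72609813e+01, -4.89433491e+00]), 'qd': array([-0.09731719,  0.05902571, -0.02793945,  0.05255519, -0.05915139,
        0.08974669]), 'joint_efforts': array([-1.06672313e-03, -5.69401538e+01, -5.00544047e+01, -6.54502244e-06,
        1.51129958e-02, -1.01761833e-05]), 'tool_pos': array([ 138.95303472, -583.11708508,  230.25176165]), 'tcp_rot': array([-1.79895602e+02, -9.30438110e-03,  1.33975943e+01]), 'ft_force': array([ 0.79863298,  0.03599187, -0.99105674]), 'wrist_torque': array([-0.00457101, -0.00890763,  0.0625518 ]), 'grip_force': 0.0, 'finger_gap': 85.60264112191264}
scene [[467.2, 0.0, 314.8], [0.0, 467.2, 201.3], [0.0, 0.0, 1.0]] [[0.748, 0.535, -0.394, 1040.547], [0.664, -0.593, 0.455, -529.695], [0.01, -0.602, -0.799, 1050.994], [0.0, 0.0, 0.0, 1.0]]
top [[467.0, 0.0, 315.1], [0.0, 467.0, 196.5], [0.0, 0.0, 1.0]] [[-0.023, -0.987, 0.161, 376.099], [-1.0, 0.021, -0.012, -3.154], [0.009, -0.161, -0.987, 1171.309], [0.0, 0.0, 0.0, 1.0]]
```

View pics/scene0.png

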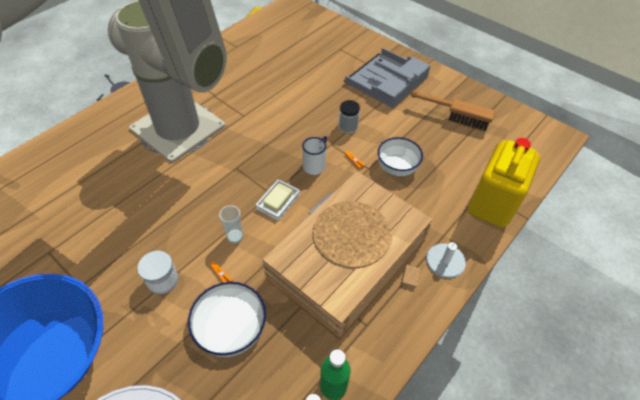

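View pics/top0.png

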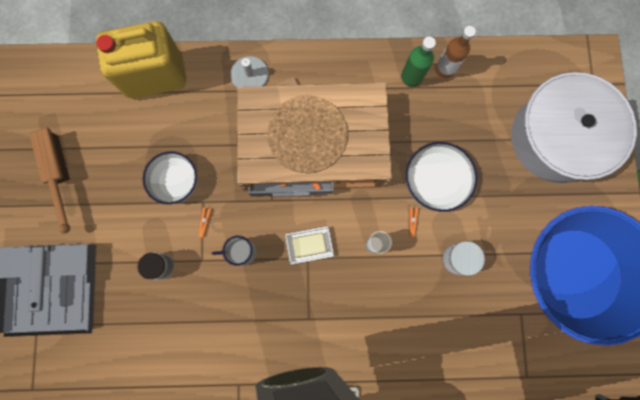

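The scene view shows everything upright. In the top view the dish is at (442,176), bowl (171,177), cup (239,250) with its handle to the left, tumbler (378,242), mat (308,134), soap (310,245), jar (154,266) and tin (464,258).

```bash
cat > h.py <<'E'
import numpy as np,cv2,pickle
from scipy.optimize import least_squares
def cloud(d,T=None):
    T=d["T"] if T is None else T
    K=d["mtx"];z=d["depth"].astype(float);v,u=np.mgrid[:400,:640]
    p=np.stack([(u-K[0,2])/K[0,0]*z,(v-K[1,2])/K[1,1]*z,z],-1)@T[:3,:3].T+T[:3,3]
    p[z==0]=np.nan;return p
def circ(p,r0=None):
    f=lambda q:np.hypot(p[:,0]-q[0],p[:,1]-q[1])-q[2]
    c=p.mean(0);q=least_squares(f,[c[0],c[1],r0 or 50],loss="soft_l1",f_scale=1.5);return q.x.round(1),np.sqrt(np.median(f(q.x)**2)).round(2)
def ray(d,uv,z,T=None):
    T=d["T"] if T is None else T
    K=d["mtx"];a=T[:3,:3]@np.array([(uv[0]-K[0,2])/K[0,0],(uv[1]-K[1,2])/K[1,1],1.]);o=T[:3,3]
    return (o+a*(z-o[2])/a[2]).round(1)
E
python3 - <<'E'
from h import *
D={n:pickle.load(open(n+"0.pkl","rb")) for n in("top","scene")}
C={n:cloud(D[n]) for n in D}
G=dict(dish=((442,176),34,95),bowl=((171,177),50,75),cup=((239,250),88,42),tumbler=((378,242),108,40),mat=((308,134),106,110),tin=((464,258),78,50),jar=((154,266),85,45))
for k,(uv,h,R) in G.items():
    c=ray(D["top"],uv,h)
    for n in C:
        p=C[n].reshape(-1,3);m=np.hypot(p[:,0]-c[0],p[:,1]-c[1])<R
        q=p[m]; z=q[:,2]
        tol=5 if k!="mat" else 2.5
        s=q[z>h-tol]
        print(k,c,n,len(q),"pct z",np.nanpercentile(z,[2,50,90,99]).round(1) if len(q) else "",len(s),circ(s) if len(s)>6 else "")
E
```

```text
dish [ 606.7 -334.8   34. ] top 4395 pct z [-2.2  5.3 33.3 38.8] 591 (array([ 606.6, -332.7,   85.8]), np.float64(1.62))
dish [ 606.7 -334.8   34. ] scene 5234 pct z [-2.1  5.2 33.7 38.2] 713 (array([ 609.1, -333.8,   85.8]), np.float64(1.61))
bowl [614.8 333.6  50. ] top 2961 pct z [-3.8  6.6 49.9 54.4] 452 (array([614. , 336.4,  63. ]), np.float64(1.62))
bowl [614.8 333.6  50. ] scene 1950 pct z [-3.5 11.2 49.6 54.3] 300 (array([615.2, 335.7,  63.1]), np.float64(1.72))
cup [431.7 161.3  88. ] top 1056 pct z [-3.9  5.7 89.2 92.5] 223 (array([431.5, 165.1,  32. ]), np.float64(1.45))
cup [431.7 161.3  88. ] scene 937 pct z [-2.7 51.5 87.6 92.6] 144 (array([432.7, 163.6,  32. ]), np.float64(1.13))
tumbler [ 441.8 -157.2  108. ] top 873 pct z [ -4.1   6.2 105.3 109.8] 101 (array([ 442.3, -162. ,   24.2]), np.float64(0.86))
tumbler [ 441.8 -157.2  108. ] scene 969 pct z [ -3.6  54.  103.4 109.1] 100 (array([ 443.7, -163. ,   24.3]), np.float64(0.94))
mat [699.9  -3.2 106. ] top 6593 pct z [ 79.9 104.6 107.7 109.8] 4083 (array([700.3,  -2.8,  66.6]), np.float64(16.74))
mat [699.9  -3.2 106. ] scene 5414 pct z [ 97.3 105.2 108.  110. ] 3762 (array([703.6,  -3.6,  66.9]), np.float64(16.85))
tin [ 402.1 -360.3   78. ] top 1583 pct z [-3.  75.3 79.7 82. ] 892 (array([ 402.3, -367.9,   27.7]), np.float64(7.02))
tin [ 402.1 -360.3   78. ] scene 1572 pct z [-2.7 73.  79.  81.3] 785 (array([ 404.4, -369.3,   28. ]), np.float64(6.97))
jar [399.7 356.3  85. ] top 1301 pct z [-4.3 66.1 86.  88.3] 569 (array([401.3, 364. ,  21.7]), np.float64(5.41))
jar [399.7 356.3  85. ] scene 814 pct z [-3.2 48.8 85.5 88.3] 226 (array([402.2, 362.8,  22.3]), np.float64(5.75))
```

```bash
python3 - <<'E'
import cv2,numpy as np
a=cv2.imread("pics/top0.png")
def c(x,y,w,h,s=5):return cv2.resize(a[y:y+h,x:x+w],None,fx=s,fy=s,interpolation=cv2.INTER_CUBIC)
cv2.imwrite("pics/crop1.png",np.vstack([np.hstack([c(205,220,70,60),c(350,215,70,60)]),np.hstack([c(205,160,140,50)])]))
E
```

```text
(no output)
```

View pics/crop1.png

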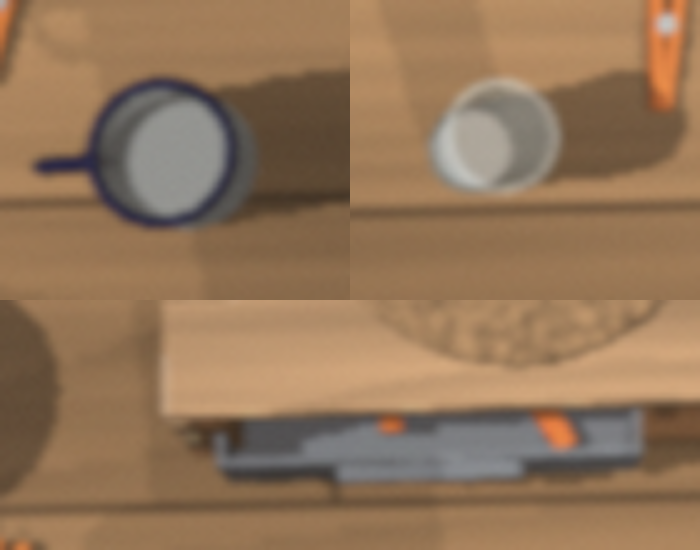

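The crop shows the cup handle pointing left, about +y and slightly towards −x, and the tumbler's rim and foot. The tray lip sticks out at the crate's front. The two views agree to about 2 mm, and the heights match the sizes given. First I turn to yaw 90 while rising, then go above the dish's near rim.

Emit:
apply_moves --pt "1 0 0 -12 0 0 -0.957" --pt "1 0 0 -12 0 0 -0.957" --pt "1 0 0 -12 0 0 -0.957" --pt "1 0 0 -12 0 0 -0.957" --pt "1 0 0 -12 0 0 -0.957" --pt "1 0 0 -12 0 0 -0.957" --pt "1 0 0 -12 0 0 -0.957" --pt "1 0 0 -12 0 0 -0.957" --squeeze 40

```text
time: 0.9
tool_pos: [139.0, -583.4, 327.1]
tcp_rot: [-180.0, -0.0, 51.9]
ft_force: [0.1, -0.1, 0.3]
finger_gap: 85.4
grip_force: 0.0
```

Emit:
apply_moves --pt "1 0 0 0 0 0 -0.957" --pt "1 0 0 0 0 0 -0.957" --pt "1 0 0 0 0 0 -0.957" --pt "1 0 0 0 0 0 -0.957" --pt "1 0 0 0 0 0 -0.957" --pt "1 0 0 0 0 0 -0.957" --pt "1 0 0 0 0 0 -0.957" --pt "1 0 0 0 0 0 -0.957"

```text
time: 1.7
tool_pos: [139.0, -583.4, 326.6]
tcp_rot: [-180.0, -0.1, 90.2]
ft_force: [0.8, 1.0, -0.1]
finger_gap: 84.9
grip_force: 0.0
```

Emit:
apply_moves --pt "0.2 15.7 24.1 0 0 0 0" --pt "-0.3 15.7 24.1 0 0 0 0" --pt "-0.3 15.7 24.1 0 0 0 0" --pt "-0.3 15.7 24.1 0 0 0 0" --pt "-0.3 15.7 24.1 0 0 0 0" --pt "-0.3 15.7 24.1 0 0 0 0" --pt "-0.3 15.7 24.1 0 0 0 0" --pt "-0.3 15.7 24.1 0 0 0 0"

```text
time: 2.5
tool_pos: [332.7, -457.3, 326.7]
tcp_rot: [-180.0, -0.0, 90.0]
ft_force: [-0.3, -1.2, 0.2]
finger_gap: 30.1
grip_force: 0.0
```

Emit:
apply_moves --pt "-0.3 15.7 24.1 0 0 0 0" --pt "-0.3 15.7 24.1 0 0 0 0" --pt "-0.3 15.7 24.1 10 0 0 0" --pt "-0.3 15.7 24.1 10 0 0 0" --pt "-0.3 15.7 24.1 20 0 0 0" --pt "-0.3 15.7 24.1 20 0 0 0" --pt "-0.3 15.7 24.1 20 0 0 0" --pt "-0.3 15.7 24.1 20 0 0 0"

```text
time: 3.3
tool_pos: [525.5, -331.8, 225.9]
tcp_rot: [-180.0, -0.0, 90.0]
ft_force: [-0.8, -0.5, 0.8]
finger_gap: 30.0
grip_force: 0.0
```

```bash
cat >> h.py <<'E'
from scipy.spatial.transform import Rotation as Ro
def wristT(s,d):
    T=np.eye(4);T[:3,:3]=Ro.from_euler("xyz",s["tcp_rot"],degrees=True).as_matrix();T[:3,3]=s["tool_pos"];return T@d["hand_eye"]
def st(s):print("t",round(s["time"],2),"pos",s["tool_pos"].round(1),"rot",s["tcp_rot"].round(2),"gap",round(s["finger_gap"],1),"F",s["ft_force"].round(1),"grip",round(s["grip_force"],1))
E
python3 - <<'E'
from h import *
from bench import r
s=r.sense();st(s);d=r.snapshot("wrist");cv2.imwrite("pics/w1.png",d["color"]);T=wristT(s,d);print(d["hand_eye"].round(2).tolist())
p=cloud(d,T).reshape(-1,3);m=(np.hypot(p[:,0]-608,p[:,1]+333)<100)&(p[:,2]>28)&(p[:,2]<42);print(m.sum(),circ(p[m]),np.nanpercentile(p[m][:,2],[5,50,95]))
t=r.snapshot("top");b=t["color"].astype(int)
E
```

```text
t 3.3 pos [ 525.5 -331.8  225.9] rot [-1.7996e+02 -3.0000e-02  8.9960e+01] gap 30.0 F [-0.8 -0.5  0.8] grip 0.0
[[0.0, -0.96, -0.29, 72.54], [1.0, 0.0, -0.0, 0.05], [0.0, -0.29, 0.96, -141.92], [0.0, 0.0, 0.0, 1.0]]
4294 (array([ 606.4, -331.7,   85.2]), np.float64(1.45)) [29.1379078  34.73307835 36.28766504]
```

View pics/w1.png

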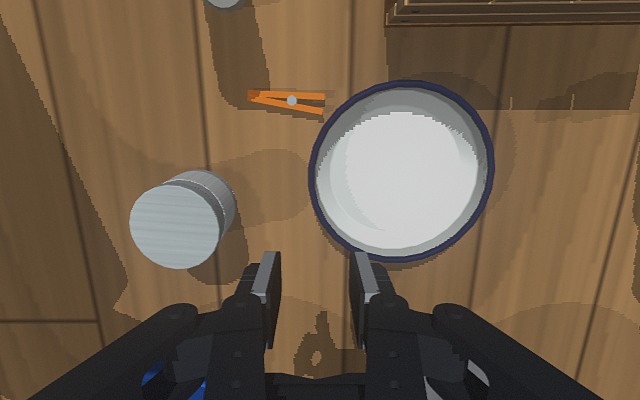

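The wrist view shows the dish rim spanning about (310–493, 80–262), with the fingers just below it. The wrist depth puts the dish centre at (606.4, −331.7), within 2 mm of the other views. I go down with an 8° tilt along the wall.

Emit:
apply_moves --pt "-0.3 0 -1.1 20.5 0 0 0" --pt "-0.3 0 -1.1 20.5 0 0 0" --pt "-0.3 0 -1.1 20.5 0 0 0" --pt "-0.3 0 -1.1 20.5 0 0 0" --pt "-0.3 0 -1.1 20.5 0 0 0" --pt "-0.3 0 -1.1 20.5 0 0 0" --pt "-0.3 0 -1.1 20.5 0 0 0" --pt "-0.3 0 -1.1 20.5 0 0 0"

```text
time: 4.2
tool_pos: [515.5, -333.2, 62.7]
tcp_rot: [-180.0, 0.0, 89.9]
ft_force: [-0.0, 1.0, -0.3]
finger_gap: 29.6
grip_force: 0.0
```

Emit:
apply_moves --pt "-0.3 0 0 0 -0.4 0 0" --pt "-0.3 0 0 0 -0.4 0 0" --pt "-0.3 0 0 0 -0.4 0 0" --pt "-0.3 0 0 0 -0.4 0 0" --pt "-0.3 0 0 10 0 0 0" --pt "-0.3 0 0 10 0 0 0" --pt "-0.3 0 0 5 0 0 0" --pt "-0.3 0 0 0 0 0 0"

```text
time: 5.0
tool_pos: [518.8, -331.9, 36.6]
tcp_rot: [172.2, -0.1, 90.0]
ft_force: [-0.9, -0.1, -0.7]
finger_gap: 29.8
grip_force: 0.0
```

```bash
python3 - <<'E'
from h import *
from bench import r
s=r.sense();st(s);d=r.snapshot("wrist");cv2.imwrite("pics/w2.png",d["color"])
E
```

```text
t 5.0 pos [ 518.8 -331.9   36.6] rot [ 1.7215e+02 -1.0000e-01  8.9980e+01] gap 29.8 F [-0.9 -0.1 -0.7] grip 0.0
```

View pics/w2.png

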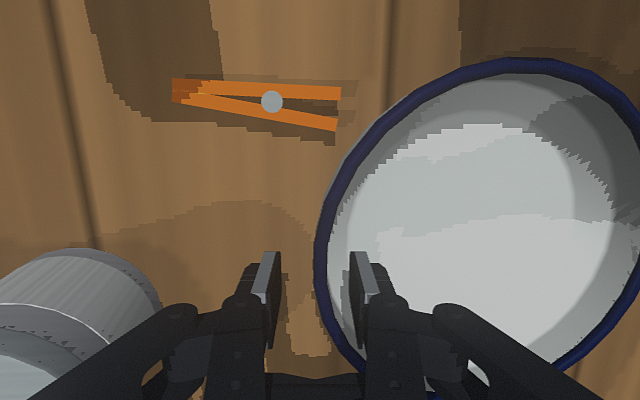

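Wrist view: the fingers' inner faces are at u 275 and 352, and the rim is between them at about 321, so I shift 2.5 mm along +y, go down and close.

Emit:
apply_moves --pt "-0.3 0 2.5 5 0 0 0" --pt "-0.3 0 0 7 0 0 0" --pt "-0.3 0 0 7 0 0 0" --pt "-0.3 0 0 5 0 0 0" --pt "-0.3 0 0 1 0 0 0" --pt "-1 0 0 0 0 0 0" --pt "-1 0 0 0 0 0 0" --pt "-1 0 0 0 0 0 0" --squeeze 60

```text
time: 5.85
tool_pos: [525.8, -333.0, 14.8]
tcp_rot: [172.0, 0.0, 90.0]
ft_force: [-1.2, 0.0, 2.2]
finger_gap: 3.8
grip_force: 63.6
```

Emit:
apply_moves --pt "-1 0 0 0 0 0 0" --pt "-1 0 0 0 0 0 0" --pt "-1 0 0 0 0 0 0" --pt "-1 0 0 -5 0 0 0" --pt "-1 0 0 -5 0 0 0" --pt "-1 0 0 -5 0 0 0" --pt "-1 0 0 0 0 0 0" --pt "-1 0 0 0 0 0 0"

```text
time: 6.65
tool_pos: [523.3, -332.9, 29.1]
tcp_rot: [172.0, 0.0, 89.9]
ft_force: [0.1, 0.4, -2.6]
finger_gap: 3.4
grip_force: 63.1
```

```bash
python3 - <<'E'
from h import *
from bench import r
s=r.sense();st(s);d=r.snapshot("wrist");cv2.imwrite("pics/w3.png",d["color"])
T=wristT(s,d);P=cloud(d,T);p=P.reshape(-1,3);m=(np.hypot(p[:,0]-608,p[:,1]+333)<60)&(p[:,2]<45)
q=p[m];A=np.c_[q[:,:2],np.ones(len(q))]
for i in range(5):
    c=np.linalg.lstsq(A,q[:,2],rcond=None)[0];k=abs(A@c-q[:,2])<3;A=A[k];q=q[k]
print("floor plane slopes deg",np.degrees(c[:2]).round(2),"z at ctr",c@[608,-333,1])
m=(np.hypot(p[:,0]-608,p[:,1]+333)<100)&(p[:,2]>c@[608,-333,1]+22)&(p[:,2]<60);print(circ(p[m]))
E
```

```text
t 6.65 pos [ 523.3 -332.9   29.1] rot [1.7199e+02 1.0000e-02 8.9950e+01] gap 3.4 F [ 0.1  0.4 -2.6] grip 63.1
floor plane slopes deg [-1.02 -0.85] z at ctr 16.738632541120168
(array([ 603.5, -321.7,   84.8]), np.float64(1.47))
```

Emit:
apply_moves --pt "-1 0 2.4 -17.3 0 0 0" --pt "-1 0 2.4 -17.3 0 0 0" --pt "-1 0 2.4 -17.3 0 0 0" --pt "-1 0 2.4 -17.3 0 0 0" --pt "-1 0 2.4 -17.3 0 0 0" --pt "-1 0 2.4 -17.3 0 0 0" --pt "-1 0 2.4 -17.3 0 0 0" --pt "-1 0 2.4 -17.3 0 0 0"

```text
time: 7.5
tool_pos: [522.8, -332.5, 168.9]
tcp_rot: [172.0, -0.0, 90.0]
ft_force: [0.1, -0.7, -2.8]
finger_gap: 3.5
grip_force: 63.3
```

Emit:
apply_moves --pt "-1 10 3 0.4 0 0 0" --pt "-1 20 5.9 0.8 0 0 0" --pt "-1 22.5 6.2 0.8 0 0 0" --pt "-1 22.5 6.2 0.8 0 0 0" --pt "-1 22.5 6.2 0.8 0 0 0" --pt "-1 22.5 6.2 0.8 0 0 0" --pt "-1 22.5 6.2 0.8 0 0 0" --pt "-1 22.5 6.2 0.8 0 0 0"

```text
time: 8.3
tool_pos: [569.2, -165.8, 167.4]
tcp_rot: [172.1, -0.1, 90.0]
ft_force: [-0.2, 0.0, -1.9]
finger_gap: 3.5
grip_force: 63.3
```

Emit:
apply_moves --pt "-1 22.5 6.2 0.8 0 0 0" --pt "-1 22.5 6.2 0.8 0 0 0" --pt "-1 22.5 6.2 0.8 0 0 0" --pt "-1 22.5 6.2 0.8 0 0 0" --pt "-1 22.5 6.2 0.8 0 0 0" --pt "-1 22.5 6.2 0.8 0 0 0" --pt "-1 20 5.4 0.7 0 0 0" --pt "-1 10 2.9 0.4 0 0 0"

```text
time: 9.1
tool_pos: [615.1, -0.4, 168.0]
tcp_rot: [172.1, -0.1, 90.1]
ft_force: [-0.8, 0.6, -1.4]
finger_gap: 3.7
grip_force: 63.3
```

```bash
python3 - <<'E'
from h import *
from bench import r
s=r.sense();st(s)
# mat from initial images: cork colour mask on crate top
for n in("top","scene"):
    d=pickle.load(open(n+"0.pkl","rb"));P=cloud(d);g=d["color"]
    L=cv2.cvtColor(g,cv2.COLOR_BGR2LAB).astype(int)
    near=(abs(P[...,2]-104)<8)&(np.hypot(P[...,0]-701,P[...,1]+3)<60)
    far=(abs(P[...,2]-101)<8)&(np.hypot(P[...,0]-701,P[...,1]+3)>106)&(abs(P[...,0]-700)<115)&(abs(P[...,1]+3)<170)
    G=cv2.cvtColor(g,cv2.COLOR_BGR2GRAY).astype(float)
    print(n,L[near].mean(0),L[far].mean(0),L[near].std(0))
    # LDA
    X=cv2.GaussianBlur(g,(5,5),0).astype(float);a,b=X[near],X[far]
    w=np.linalg.solve(np.cov(a.T)+np.cov(b.T),a.mean(0)-b.mean(0));th=w@(a.mean(0)+b.mean(0))/2
    M=((X@w>th)&(np.hypot(P[...,0]-701,P[...,1]+3)<115)&(P[...,2]>92)).astype(np.uint8)
    M=cv2.morphologyEx(cv2.morphologyEx(M,cv2.MORPH_CLOSE,np.ones((5,5))),cv2.MORPH_OPEN,np.ones((9,9)))
    c=max(cv2.findContours(M,0,cv2.CHAIN_APPROX_NONE)[0],key=cv2.contourArea)[:,0]
    w3=np.array([ray(d,q,106) for q in c]);print("mat",circ(w3,95))
w=r.snapshot("wrist")
for n in("top","scene"):
    d=r.snapshot(n);cv2.imwrite(f"pics/{n}1.png",d["color"]);p=cloud(d).reshape(-1,3)
    m=(np.hypot(p[:,0]-701,p[:,1]+3)<105)&(p[:,2]>145)&(p[:,2]<230);q=p[m]
    f=q[np.hypot(q[:,0]-701,q[:,1]+3)<55];f=f[abs(f[:,2]-np.median(f[:,2]))<6]
    c=np.linalg.lstsq(np.c_[f[:,:2],np.ones(len(f))],f[:,2],rcond=None)[0];print(n,"slopes",np.degrees(c[:2]).round(2),"zc",c@[701,-3,1])
    h=q[:,2]-np.c_[q[:,:2],np.ones(len(q))]@c;e=q[(h>26)&(h<35)&(q[:,0]>650)];print("rim",len(e),circ(e,86))
E
```

```text
t 9.1 pos [ 6.151e+02 -4.000e-01  1.680e+02] rot [ 1.7211e+02 -5.0000e-02  9.0060e+01] gap 3.7 F [-0.8  0.6 -1.4] grip 63.3
top [147.71347737 136.86522634 152.91358025] [167.14957143 137.48271429 153.75228571] [6.98091928 0.53704788 1.08948431]
mat (array([700.7,  -2.2,  93.9]), np.float64(0.88))
scene [163.72564735 136.87053021 159.52342787] [186.23295741 136.38747686 160.38848679] [7.08721923 0.75017932 1.46572214]
mat (array([702.8,  -4.9,  95.2]), np.float64(1.58))
top slopes [-41.03   2.29] zc 193.16351551318803
rim 133 (array([683.4,  10.3,  95. ]), np.float64(0.79))
scene slopes [-1.1  -0.77] zc 156.60988907123289
rim 444 (array([697.7,   7.3,  85.9]), np.float64(1.47))
```

View pics/scene1.png

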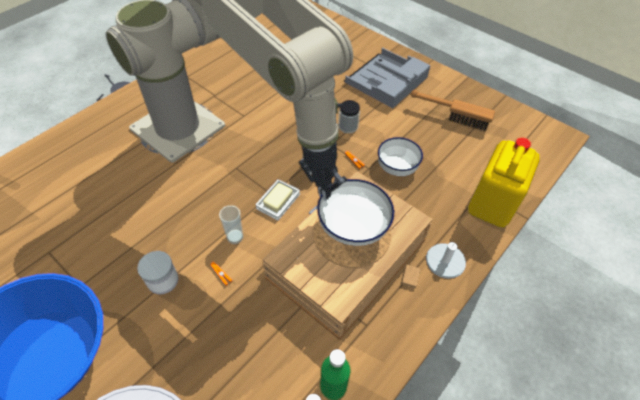

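The scene view shows the dish held level above the mat, centred at about (355,210) px. It sits off in +y relative to the TCP, so I check this with the wrist camera.

```bash
python3 - <<'E'
from h import *
from bench import r
s=r.sense();st(s);d=r.snapshot("wrist");cv2.imwrite("pics/w4.png",d["color"]);T=wristT(s,d);P=cloud(d,T)
p=P.reshape(-1,3)
B=d["color"].astype(int).reshape(-1,3)
blue=(B[:,0]-B[:,2]>25)&(B[:,0]<150)
m=blue&(np.hypot(p[:,0]-697,p[:,1]-7)<105)&(p[:,2]>170)&(p[:,2]<205);print(m.sum(),circ(p[m],87),np.nanmedian(p[m][:,2]))
sc=r.snapshot("scene");p=cloud(sc).reshape(-1,3);B=sc["color"].astype(int).reshape(-1,3);blue=(B[:,0]-B[:,2]>15)&(B[:,0]<150)
m=blue&(np.hypot(p[:,0]-697,p[:,1]-7)<105)&(p[:,2]>170)&(p[:,2]<205);print(m.sum(),circ(p[m],87),np.nanmedian(p[m][:,2]))
E
```

```text
t 9.25 pos [615.2  -2.3 168.7] rot [172.08   0.    90.04] gap 3.7 F [-0.4 -0.2 -1.8] grip 63.2
1070 (array([695.9,  10.5,  86.6]), np.float64(0.87)) 186.86913466354835
251 (array([698.3,   5.2,  85.3]), np.float64(0.98)) 188.1955317377541
```

View pics/w4.png

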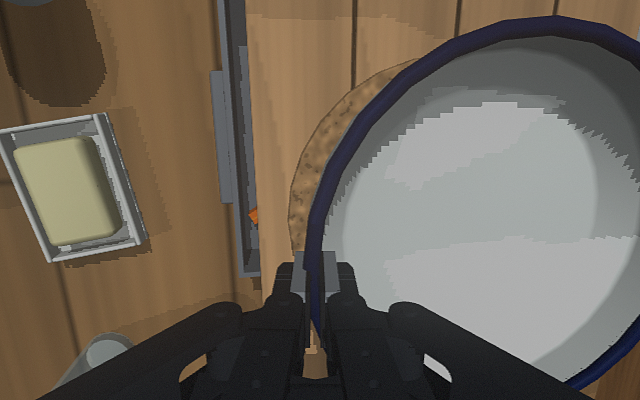

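Emit:
apply_moves --pt "-1 -1.5 0 4.8 -0.025 0.02 0" --pt "-1 -1.5 0 4.8 -0.025 0.02 0" --pt "-1 -1.5 0 4.8 -0.025 0.02 0" --pt "-1 -1.5 0 4.8 -0.025 0.02 0" --pt "-1 -1.5 0 4.8 -0.025 0.02 0" --pt "-1 -1.5 0 4.8 -0.025 0.02 0" --pt "-1 -1.5 0 4.8 -0.025 0.02 0" --pt "-1 -1.5 0 4.8 -0.025 0.02 0"

```text
time: 10.15
tool_pos: [621.4, -14.7, 131.2]
tcp_rot: [171.0, -0.8, 90.1]
ft_force: [0.8, 0.4, -2.9]
finger_gap: 3.5
grip_force: 63.2
```

```bash
python3 - <<'E'
from h import *
from bench import r
s=r.sense();st(s);d=r.snapshot("wrist");cv2.imwrite("pics/w5.png",d["color"])
def go(d,T,n,th):
    p=cloud(d,T).reshape(-1,3);B=d["color"].astype(int).reshape(-1,3);blue=(B[:,0]-B[:,2]>th)&(B[:,0]<150)
    m=blue&(np.hypot(p[:,0]-701,p[:,1]+3)<105)&(p[:,2]>135)&(p[:,2]<165);e=p[m];print(n,m.sum(),circ(e,87),np.nanmedian(e[:,2]))
    c=np.linalg.lstsq(np.c_[e[:,:2]-[701,-3],np.ones(len(e))],e[:,2],rcond=None)[0];print(np.degrees(c[:2]),c[2])
go(d,wristT(s,d),"w",25)
sc=r.snapshot("scene");go(sc,sc["T"],"s",15)
E
```

```text
t 10.15 pos [621.4 -14.7 131.2] rot [170.99  -0.8   90.08] gap 3.5 F [ 0.8  0.4 -2.9] grip 63.2
w 1046 (array([701.9,  -2.1,  86.5]), np.float64(0.87)) 151.4812948330614
[-0.34258731  0.00430537] 151.70185692210026
s 245 (array([703.5,  -6.5,  85.4]), np.float64(0.91)) 151.28759968002726
[-0.09438658  0.1717688 ] 151.403149722693
```

View pics/w5.png

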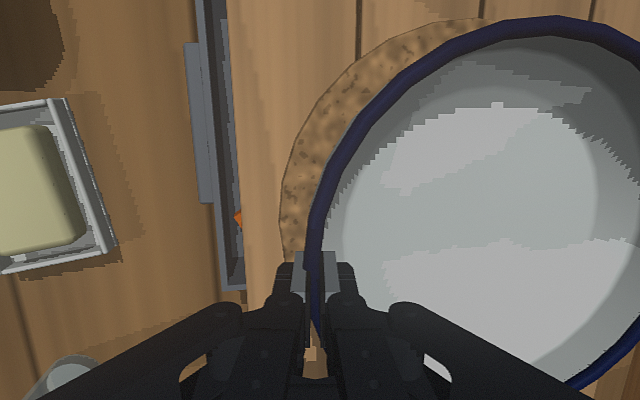

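Wrist view: the mat's edge runs through about (281,222), (297,150), (335,97), (385,52), (430,30) and (480,19). I fit the mat centre from these.

```bash
python3 - <<'E'
from h import *
from bench import r
s=r.sense();d=r.snapshot("wrist");T=wristT(s,d)
g=cv2.imread("pics/w5.png");cv2.imwrite("pics/w5c.png",cv2.resize(g[10:260,265:515],None,fx=2.4,fy=2.4))
q=np.array([ray(d,u,106,T) for u in [(281,222),(297,150),(335,97),(385,52),(430,30),(480,19)]])
f=lambda c:np.hypot(q[:,0]-c[0],q[:,1]-c[1])-95
o=least_squares(f,[701,-3]);print(o.x,o.fun.round(1))
E
```

```text
[703.6855783  -3.5920262] [ 1.   0.6 -1.5 -0.7 -0.   1.4]
```

View pics/w5c.png

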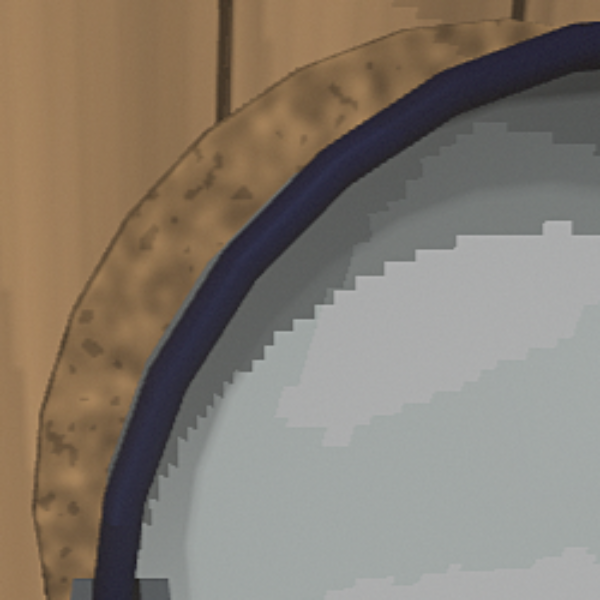

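```bash
python3 - <<'E'
from h import *
from bench import r
s=r.sense();d=r.snapshot("wrist");T=wristT(s,d)
q=np.array([ray(d,(265+a/2.4,10+b/2.4),106,T) for a,b in [(33,510),(42,410),(75,310),(130,215),(215,125),(305,68),(405,30),(510,18)]])
f=lambda c:np.hypot(q[:,0]-c[0],q[:,1]-c[1])-94.6
o=least_squares(f,[701,-3]);print(o.x,o.fun.round(1))
E
```

```text
[701.45814255  -0.96152486] [-0.1  0.  -0.1  0.1  0.2 -0.2 -0.1 -0. ]
```

Emit:
apply_moves --pt "-1 0.3 -0.5 2.3 0 0 0" --pt "-1 0.3 -0.5 2.3 0 0 0" --pt "-1 0.3 -0.5 2.3 0 0 0" --pt "-1 0.4 -0.5 1 0 0 0" --pt "-1 0 -0.1 0.5 0 0 0" --pt "-1 0 -0.1 0.5 0 0 0" --pt "-1 0 0 0 0 0 0" --pt "-1 0 0 0 0 0 0"

```text
time: 11.15
tool_pos: [620.7, -13.2, 122.6]
tcp_rot: [171.0, -0.8, 90.1]
ft_force: [0.1, -0.4, -3.1]
finger_gap: 3.7
grip_force: 63.2
```

```bash
python3 - <<'E'
from h import *
from bench import r
s=r.sense();st(s);d=r.snapshot("wrist");T=wristT(s,d)
p=cloud(d,T).reshape(-1,3);B=d["color"].astype(int).reshape(-1,3);blue=(B[:,0]-B[:,2]>25)&(B[:,0]<150)
e=p[blue&(np.hypot(p[:,0]-701,p[:,1]+3)<105)&(p[:,2]>130)&(p[:,2]<160)];print(circ(e,87),np.nanmedian(e[:,2]))
E
```

```text
t 11.15 pos [620.7 -13.2 122.6] rot [170.99  -0.79  90.07] gap 3.7 F [ 0.1 -0.4 -3.1] grip 63.2
(array([700.7,  -0.8,  86.6]), np.float64(0.87)) 142.82564151866643
```

Not in contact yet, about 2.5 mm to go. I lower in small steps.

Emit:
apply_moves --pt "-1 0 0 0.6 0 0 0" --pt "-1 0 0 0.5 0 0 0" --pt "-1 0 0 0.4 0 0 0" --pt "-1 0 0 0.3 0 0 0" --pt "-1 0 0 0 0 0 0" --pt "-1 0 0 0 0 0 0" --pt "-1 0 0 0 0 0 0" --pt "-1 0 0 0 0 0 0"

```text
time: 12.0
tool_pos: [620.9, -13.2, 120.8]
tcp_rot: [171.0, -0.8, 90.1]
ft_force: [0.4, 1.4, -2.2]
finger_gap: 4.0
grip_force: 63.2
```

Emit:
apply_moves --pt "-1 0 0 0.3 0 0 0" --pt "-1 0 0 0.3 0 0 0" --pt "-1 0 0 0.3 0 0 0" --pt "-1 0 0 0 0 0 0" --pt "-1 0 0 0 0 0 0" --pt "-1 0 0 0 0 0 0" --pt "-1 0 0 0 0 0 0" --pt "-1 0 0 0 0 0 0"

```text
time: 12.8
tool_pos: [621.1, -13.2, 120.2]
tcp_rot: [171.0, -0.8, 90.1]
ft_force: [-3.9, 0.9, 4.5]
finger_gap: 3.4
grip_force: 64.4
```

```bash
python3 - <<'E'
from h import *
from bench import r
s=r.sense();st(s)
d=r.snapshot("scene")
p=cloud(d).reshape(-1,3);B=d["color"].astype(int).reshape(-1,3);blue=(B[:,0]-B[:,2]>15)&(B[:,0]<150)
e=p[blue&(np.hypot(p[:,0]-701,p[:,1]+3)<105)&(p[:,2]>130)&(p[:,2]<160)];print(circ(e,87),np.nanmedian(e[:,2]))
E
```

```text
t 12.8 pos [621.1 -13.2 120.2] rot [170.99  -0.79  90.08] gap 3.4 F [-3.9  0.9  4.5] grip 64.4
(array([703.6,  -4.7,  85.6]), np.float64(0.92)) 141.86754542784092
```

Contact: the z force went from −3 to +4.5 N. I release and back out along the tool axis.

Emit:
apply_moves --pt "-0.5 0 0 0 0 0 0" --pt "-0.5 0 0 0 0 0 0" --pt "-0.5 0 0 0 0 0 0" --pt "-0.5 0 0 -5 0 0 0" --pt "-0.5 0 0 -15 0 0 0" --pt "-0.5 0 0 -20 0 0 0" --pt "-0.5 0 0 -20 0 0 0" --pt "-0.5 0 0 -30 0 0 0"

```text
time: 13.65
tool_pos: [606.1, -14.3, 209.4]
tcp_rot: [171.1, -0.8, 90.1]
ft_force: [0.4, 1.3, 0.5]
finger_gap: 20.9
grip_force: 0.0
```

```bash
python3 - <<'E'
from h import *
from bench import r
s=r.sense();st(s);d=r.snapshot("wrist");cv2.imwrite("pics/w6.png",d["color"]);T=wristT(s,d)
def go(d,T,n,th,c,R,zl,zh):
    p=cloud(d,T).reshape(-1,3);B=d["color"].astype(int).reshape(-1,3);blue=(B[:,0]-B[:,2]>th)&(B[:,0]<150)
    e=p[blue&(np.hypot(p[:,0]-c[0],p[:,1]-c[1])<R)&(p[:,2]>zl)&(p[:,2]<zh)];print(n,len(e),circ(e,R-18),np.nanmedian(e[:,2]))
go(d,T,"w",25,(701,-2),105,125,160)
for n in("scene","top"):
    q=r.snapshot(n);go(q,q["T"],n,15,(701,-2),105,125,160);go(q,q["T"],n+" bowl",15,(614,336),78,40,60)
E
```

```text
t 13.65 pos [606.1 -14.3 209.4] rot [171.08  -0.8   90.08] gap 20.9 F [0.4 1.3 0.5] grip 0.0
w 299 (array([703.3,  -0.9,  86.4]), np.float64(0.67)) 141.0206926235152
scene 299 (array([703.8,  -4.7,  85.5]), np.float64(0.97)) 141.59410620825406
scene bowl 108 (array([615.7, 336. ,  62.3]), np.float64(1.23)) 51.40804186601906
top 10 (array([709.3,  -4.3,  78.7]), np.float64(0.23)) 140.2265596472149
top bowl 10 (array([615. , 336.9,  63.7]), np.float64(0.22)) 51.033341702400435
```

Dish is down and centred within about 1–2 mm. On to the bowl.

Emit:
apply_moves --pt "-0.3 12 -2 0.3 -0.025 -0.02 0" --pt "-0.3 22 -4 0.6 -0.025 -0.02 0" --pt "-0.3 23 -4.2 0.6 -0.025 -0.02 0" --pt "-0.3 23 -4.2 0.6 -0.025 -0.02 0" --pt "-0.3 23 -4.2 0.6 -0.025 -0.02 0" --pt "-0.3 23 -4.2 0.6 -0.025 -0.02 0" --pt "-0.3 23 -4.2 0.6 -0.025 -0.02 0" --pt "-0.3 23 -4.2 0.6 -0.025 -0.02 0"

```text
time: 14.6
tool_pos: [575.4, 159.2, 198.9]
tcp_rot: [170.1, 0.0, 90.0]
ft_force: [0.1, -0.6, -0.0]
finger_gap: 30.0
grip_force: 0.0
```

Emit:
apply_moves --pt "-0.3 23 -4.2 0.6 0 0 0" --pt "-0.3 23 -4.2 0.6 0 0 0" --pt "-0.3 23 -4.2 0.6 0 0 0" --pt "-0.3 23 -4.2 0.6 0 0 0" --pt "-0.3 23 -4.2 0.6 0 0 0" --pt "-0.3 23 -4.2 0.6 0 0 0" --pt "-0.3 23 -4.2 0.6 0 0 0" --pt "-0.3 18 -3.2 0.5 0 0 0"

```text
time: 15.4
tool_pos: [543.9, 338.4, 188.4]
tcp_rot: [170.1, 0.0, 90.0]
ft_force: [-0.2, 0.8, 0.5]
finger_gap: 29.7
grip_force: 0.0
```

```bash
cat >> h.py <<'E'
def rim(d,T,n,c,R,zl,zh,th=25,r0=None):
    p=cloud(d,T).reshape(-1,3);B=d["color"].astype(int).reshape(-1,3);blue=(B[:,0]-B[:,2]>th)&(B[:,0]<150)
    e=p[blue&(np.hypot(p[:,0]-c[0],p[:,1]-c[1])<R)&(p[:,2]>zl)&(p[:,2]<zh)];print(n,len(e),circ(e,r0 or R-18),"z",np.nanmedian(e[:,2]).round(1))
    k=np.linalg.lstsq(np.c_[e[:,:2]-c,np.ones(len(e))],e[:,2],rcond=None)[0];print("  slopes",np.degrees(k[:2]).round(2),k[2].round(1))
E
python3 - <<'E'
from h import *
from bench import r
s=r.sense();st(s);d=r.snapshot("wrist");rim(d,wristT(s,d),"w",(614,336),80,40,60)
E
```

```text
t 15.4 pos [543.9 338.4 188.4] rot [1.7014e+02 5.0000e-02 9.0000e+01] gap 29.7 F [-0.2  0.8  0.5] grip 0.0
w 852 (array([615. , 340.3,  63.4]), np.float64(0.64)) z 51.1
  slopes [-0.  -0.1] 51.1
```

Emit:
apply_moves --pt "-0.3 0 -2 12.3 0 0 0" --pt "-0.3 0 -2 12.3 0 0 0" --pt "-0.3 0 -2 12.3 0 0 0" --pt "-0.3 0 -2 12.3 0 0 0" --pt "-0.3 0 -2 12.3 0 0 0" --pt "-0.3 0 -2 12.3 0 0 0" --pt "-0.3 0 -2 12.3 0 0 0" --pt "-0.3 0 -2 12.3 0 0 0"

```text
time: 16.25
tool_pos: [547.2, 336.6, 89.4]
tcp_rot: [170.0, -0.0, 89.9]
ft_force: [0.3, -0.6, 0.2]
finger_gap: 29.7
grip_force: 0.0
```

Emit:
apply_moves --pt "-0.3 0 0 12 0 0 0" --pt "-0.3 0 0 12 0 0 0" --pt "-0.3 0 0 6 0 0 0" --pt "-0.3 0 0 0 0 0 0" --pt "-0.3 0 0 0 0 0 0" --pt "-0.3 0 0 0 0 0 0" --pt "-0.3 0 0 0 0 0 0" --pt "-0.3 0 0 0 0 0 0"

```text
time: 17.05
tool_pos: [552.6, 336.9, 61.5]
tcp_rot: [170.0, -0.0, 89.9]
ft_force: [-0.0, -0.8, 0.6]
finger_gap: 29.8
grip_force: 0.0
```

```bash
python3 - <<'E'
from h import *
from bench import r
s=r.sense();st(s);d=r.snapshot("wrist");cv2.imwrite("pics/w7.png",d["color"])
E
```

```text
t 17.05 pos [552.6 336.9  61.5] rot [ 1.6995e+02 -3.0000e-02  8.9950e+01] gap 29.8 F [-0.  -0.8  0.6] grip 0.0
```

View pics/w7.png

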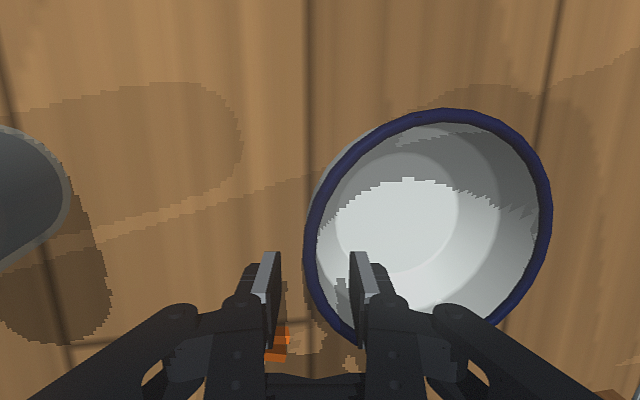

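The bowl's rim is at u≈310 between the fingers (275 and 352). Descend and close.

Emit:
apply_moves --pt "-0.3 0 0 8 0 0 0" --pt "-0.3 0 0 9 0 0 0" --pt "-0.3 0 0 9 0 0 0" --pt "-0.3 0 0 6 0 0 0" --pt "-0.3 0 0 0 0 0 0" --pt "-1 0 0 0 0 0 0" --pt "-1 0 0 0 0 0 0" --pt "-1 0 0 0 0 0 0" --squeeze 50

```text
time: 17.9
tool_pos: [558.0, 336.8, 29.7]
tcp_rot: [170.0, -0.0, 89.9]
ft_force: [-0.1, 0.2, -1.6]
finger_gap: 5.4
grip_force: 46.8
```

Emit:
apply_moves --pt "-1 0 0 0 0 0 0" --pt "-1 0 0 0 0 0 0" --pt "-1 0 0 -2 0 0 0" --pt "-1 0 0 -5 0 0 0" --pt "-1 0 0 -5 0 0 0" --pt "-1 0 0 -5 0 0 0" --pt "-1 0 0 0 0 0 0" --pt "-1 0 0 0 0 0 0"

```text
time: 18.7
tool_pos: [555.1, 336.8, 46.6]
tcp_rot: [170.0, -0.0, 89.9]
ft_force: [0.3, 0.6, -1.1]
finger_gap: 5.5
grip_force: 46.8
```

```bash
python3 - <<'E'
from h import *
from bench import r
s=r.sense();st(s);d=r.snapshot("wrist");rim(d,wristT(s,d),"w",(614,338),85,50,85)
d=r.snapshot("scene");rim(d,d["T"],"s",(614,338),85,50,85,15)
E
```

```text
t 18.7 pos [555.1 336.8  46.6] rot [ 1.6996e+02 -2.0000e-02  8.9940e+01] gap 5.5 F [ 0.3  0.6 -1.1] grip 46.8
w 3899 (array([614.1, 339.5,  63. ]), np.float64(0.72)) z 68.1
  slopes [-0.26  0.29] 68.0
s 90 (array([614.5, 334.8,  62.5]), np.float64(1.03)) z 67.9
  slopes [-0.12  0.12] 68.1
```

Emit:
apply_moves --pt "-1 0 3 -17.2 0 0 0" --pt "-1 0 3 -17.2 0 0 0" --pt "-1 0 3 -17.2 0 0 0" --pt "-1 0 3 -17.2 0 0 0" --pt "-1 0 3 -17.2 0 0 0" --pt "-1 0 3 -17.2 0 0 0" --pt "-1 0 3 -17.2 0 0 0" --pt "-1 0 3.4 -17.5 0 0 0"

```text
time: 19.6
tool_pos: [554.7, 336.5, 186.3]
tcp_rot: [170.0, 0.0, 89.9]
ft_force: [-0.3, -0.0, -2.8]
finger_gap: 5.7
grip_force: 46.9
```

Emit:
apply_moves --pt "-1 -10 2.5 0.5 0 0 0" --pt "-1 -20 5.5 1 0 0 0" --pt "-1 -23 6 1 0 0 0" --pt "-1 -23 6 1 0 0 0" --pt "-1 -23.5 6 1 0 0 0" --pt "-1 -23.5 6 1 0 0 0" --pt "-1 -23.5 6 1 0 0 0" --pt "-1 -23.5 6 1.2 0 0 0"

```text
time: 20.4
tool_pos: [599.0, 164.7, 184.5]
tcp_rot: [170.1, 0.0, 89.9]
ft_force: [-0.4, 0.4, -1.6]
finger_gap: 5.5
grip_force: 46.9
```

Emit:
apply_moves --pt "-1 -23.5 6 1 0 0 0" --pt "-1 -23.5 6 1 0 0 0" --pt "-1 -23.5 6 1 0 0 0" --pt "-1 -23.5 6 1 0 0 0" --pt "-1 -23 6 1 0 0 0" --pt "-1 -23 6 1 0 0 0" --pt "-1 -20 5.4 1 0 0 0" --pt "-1 -10 2.5 0.8 0 0 0"

```text
time: 21.2
tool_pos: [643.4, -5.8, 184.5]
tcp_rot: [170.1, 0.0, 89.8]
ft_force: [0.3, 0.1, -1.7]
finger_gap: 5.3
grip_force: 46.9
```

```bash
python3 - <<'E'
from h import *
from bench import r
s=r.sense();st(s);d=r.snapshot("wrist");cv2.imwrite("pics/w8.png",d["color"]);T=wristT(s,d);rim(d,T,"w bowl",(703,-3),85,185,225);rim(d,T,"w dish",(703,-2),105,130,150)
d=r.snapshot("scene");T=d["T"];rim(d,T,"s bowl",(703,-3),85,185,225,15);rim(d,T,"s dish",(703,-2),105,130,150,15)
E
```

```text
t 21.2 pos [643.4  -5.8 184.5] rot [1.701e+02 3.000e-02 8.983e+01] gap 5.3 F [ 0.3  0.1 -1.7] grip 46.9
w bowl 2934 (array([702.3,  -3.3,  63. ]), np.float64(0.72)) z 205.7
  slopes [-0.37  0.43] 205.7
w dish 81 (array([703.6,  -2.1,  87.3]), np.float64(0.32)) z 140.8
  slopes [-0.31 -0.64] 141.7
s bowl 241 (array([703.7,  -7.7,  62.8]), np.float64(1.04)) z 206.3
  slopes [-0.23  0.2 ] 206.2
s dish 232 (array([704. ,  -5.1,  84.9]), np.float64(0.98)) z 141.9
  slopes [ 0.52 -0.36] 141.1
```

Emit:
apply_moves --pt "-1 0.22 -0.77 4.95 0 0 0" --pt "-1 0.22 -0.77 4.95 0 0 0" --pt "-1 0.22 -0.77 4.95 0 0 0" --pt "-1 0.22 -0.77 4.95 0 0 0" --pt "-1 0.22 -0.77 4.95 0 0 0" --pt "-1 0.22 -0.77 4.95 0 0 0" --pt "-1 0.22 -0.77 4.95 0 0 0" --pt "-1 0.22 -0.77 4.95 0 0 0"

```text
time: 22.1
tool_pos: [644.7, -1.6, 145.7]
tcp_rot: [170.0, -0.0, 89.9]
ft_force: [-0.4, 0.6, -1.6]
finger_gap: 5.4
grip_force: 46.9
```

Emit:
apply_moves --pt "-1 0 -0.2 1.2 0 0 0" --pt "-1 0 -0.2 1 0 0 0" --pt "-1 0 -0.2 0.8 0 0 0" --pt "-1 0 -0.1 0.5 0 0 0" --pt "-1 0 -0.1 0.5 0 0 0" --pt "-1 0 0 0 0 0 0" --pt "-1 0 0 0 0 0 0" --pt "-1 0 0 0 0 0 0"

```text
time: 22.9
tool_pos: [644.7, -1.6, 142.1]
tcp_rot: [170.0, -0.0, 89.9]
ft_force: [-0.2, 0.1, -2.3]
finger_gap: 5.5
grip_force: 46.9
```

```bash
python3 - <<'E'
from h import *
from bench import r
s=r.sense();st(s);d=r.snapshot("wrist");T=wristT(s,d);rim(d,T,"w bowl",(703,-3),75,150,185);rim(d,T,"w dish",(703,-2),105,130,150)
d=r.snapshot("scene");T=d["T"];rim(d,T,"s bowl",(703,-3),75,150,185,15);rim(d,T,"s dish",(703,-2),105,130,150,15)
E
```

```text
t 22.9 pos [644.7  -1.6 142.1] rot [169.99  -0.    89.94] gap 5.5 F [-0.2  0.1 -2.3] grip 46.9
w bowl 4411 (array([703.5,   0.9,  63. ]), np.float64(0.82)) z 163.6
  slopes [-0.33  0.31] 163.4
w dish 377 (array([703.1,  -1.5,  86.7]), np.float64(0.38)) z 141.2
  slopes [-0.14 -0.13] 141.3
s bowl 275 (array([704.6,  -2.5,  63.2]), np.float64(1.2)) z 164.3
  slopes [-0.14  0.24] 164.2
s dish 275 (array([703.7,  -4.7,  85.2]), np.float64(1.01)) z 141.6
  slopes [ 0.25 -0.18] 141.4
```

Emit:
apply_moves --pt "-1 -1.1 -0.4 0.6 0 0 0" --pt "-1 -1.1 -0.4 0.5 0 0 0" --pt "-1 0 -0.2 0.5 0 0 0" --pt "-1 0 -0.1 0.4 0 0 0" --pt "-1 0 -0.1 0.3 0 0 0" --pt "-1 0 0 0 0 0 0" --pt "-1 0 0 0 0 0 0" --pt "-1 0 0 0 0 0 0"

```text
time: 23.8
tool_pos: [643.9, -3.9, 139.6]
tcp_rot: [170.0, 0.0, 89.9]
ft_force: [0.2, 0.2, -1.2]
finger_gap: 5.6
grip_force: 46.9
```

Emit:
apply_moves --pt "-1 0 0 0.3 0 0 0" --pt "-1 0 0 0.3 0 0 0" --pt "-1 0 0 0 0 0 0" --pt "-1 0 0 0 0 0 0" --pt "-1 0 0 0 0 0 0" --pt "-1 0 0 0 0 0 0" --pt "-1 0 0 0 0 0 0" --pt "-1 0 0 0 0 0 0"

```text
time: 24.6
tool_pos: [644.1, -3.8, 139.4]
tcp_rot: [170.0, -0.0, 89.9]
ft_force: [-4.6, 0.5, 5.3]
finger_gap: 5.5
grip_force: 47.7
```

```bash
python3 - <<'E'
from h import *
from bench import r
s=r.sense();st(s);d=r.snapshot("wrist");T=wristT(s,d);rim(d,T,"w bowl",(703,-3),75,150,185);rim(d,T,"w dish",(703,-2),105,130,150)
E
```

```text
t 24.6 pos [644.1  -3.8 139.4] rot [169.98  -0.    89.94] gap 5.5 F [-4.6  0.5  5.3] grip 47.7
w bowl 4467 (array([702.7,  -1.4,  63. ]), np.float64(0.8)) z 161.1
  slopes [-0.08  0.12] 161.0
w dish 395 (array([703.1,  -1.2,  86.5]), np.float64(0.47)) z 141.1
  slopes [-0.04 -0.29] 141.3
```

Contact and concentric within 0.5 mm. I release with a small opening and retreat.

Emit:
apply_moves --pt "-0.65 0 0 0 0 0 0" --pt "-0.65 0 0 0 0 0 0" --pt "-0.65 0 0 0 0 0 0" --pt "-0.65 0 0 -5 0 0 0" --pt "-0.65 0 0 -15 0 0 0" --pt "-0.65 0 0 -25 0 0 0" --pt "-0.65 0 0 -25 0 0 0" --pt "-0.65 0 0 -30 0 0 0"

```text
time: 25.45
tool_pos: [626.0, -3.8, 239.0]
tcp_rot: [170.0, -0.0, 89.9]
ft_force: [0.9, 0.6, 0.7]
finger_gap: 15.2
grip_force: 0.0
```

```bash
python3 - <<'E'
from h import *
from bench import r
s=r.sense();st(s);d=r.snapshot("wrist");cv2.imwrite("pics/w9.png",d["color"]);T=wristT(s,d);rim(d,T,"w bowl",(703,-3),75,150,185);rim(d,T,"w dish",(703,-2),105,130,150)
d=r.snapshot("scene");T=d["T"];rim(d,T,"s bowl",(703,-3),75,150,185,15);rim(d,T,"s dish",(703,-2),105,130,150,15)
rim(d,T,"s cup",(432,164),40,75,100,15,32)
d=r.snapshot("top");rim(d,d["T"],"t cup",(432,164),40,75,100,15,32)
p=cloud(d).reshape(-1,3);m=(np.hypot(p[:,0]-432,p[:,1]-164)<75)&(np.hypot(p[:,0]-432,p[:,1]-164)>42)&(p[:,2]>50);print("handle",np.median(p[m],0),m.sum())
E
```

```text
t 25.45 pos [626.   -3.8 239. ] rot [170.01  -0.    89.94] gap 15.2 F [0.9 0.6 0.7] grip 0.0
w bowl 1097 (array([702.7,  -1.7,  63.2]), np.float64(0.59)) z 161.2
  slopes [-0.1 -0. ] 161.1
w dish 947 (array([702.7,  -1.2,  86.5]), np.float64(0.75)) z 141.2
  slopes [ 0.05 -0.11] 141.0
s bowl 328 (array([704. ,  -4.4,  63.3]), np.float64(1.18)) z 161.5
  slopes [ 0.2  -0.02] 161.4
s dish 395 (array([703.7,  -4.7,  85.2]), np.float64(1.08)) z 141.2
  slopes [ 0.68 -0.67] 140.7
s cup 3 (array([447.9, 137.7,   1.9]), np.float64(0.0)) z 88.7
  slopes [-20.01  38.54] 111.2
t cup 9 (array([432.5, 171.2,  29.6]), np.float64(1.56)) z 87.0
  slopes [ -3.08 -15.39] 94.9
handle [426.35412458 215.39898821  80.37917698] 33
```

The nest is concentric within 0.5 mm. The cup is at (432, 164) with its handle at about +6° yaw. I straighten the tool, turn 6° and go above the cup.

Emit:
apply_moves --pt "1 0 0 0 0.5 0 0" --pt "1 0 0 0 0.5 0 0" --pt "1 0 0 0 0.5 0 0" --pt "1 0 0 0 0.5 0 0" --pt "1 0 0 0 0 0 -0.63" --pt "1 0 0 0 0 0 -0.63" --pt "1 0 0 0 0 0 0" --pt "1 0 0 0 0 0 0"

```text
time: 26.4
tool_pos: [626.3, -3.8, 237.0]
tcp_rot: [-180.0, -0.0, 96.1]
ft_force: [-0.5, 0.3, -0.4]
finger_gap: 85.4
grip_force: 0.0
```

Emit:
apply_moves --pt "1 23.5 -21.8 6 0 0 0" --pt "1 23.5 -21.8 6 0 0 0" --pt "1 23.5 -21.8 6 0 0 0" --pt "1 23.5 -21.8 6 0 0 0" --pt "1 23.5 -21.8 6 0 0 0" --pt "1 23.5 -21.8 6 0 0 0" --pt "1 23.5 -21.8 6 0 0 0" --pt "1 23.5 -21.8 6 0 0 0"

```text
time: 27.2
tool_pos: [431.6, 164.7, 189.2]
tcp_rot: [180.0, -0.0, 96.1]
ft_force: [0.4, 0.8, -0.2]
finger_gap: 85.1
grip_force: 0.0
```

```bash
python3 - <<'E'
from h import *
from bench import r
s=r.sense();st(s);d=r.snapshot("wrist");cv2.imwrite("pics/w10.png",d["color"]);T=wristT(s,d);rim(d,T,"w cup",(432,164),38,75,100,25,32)
p=cloud(d,T).reshape(-1,3)
m=(np.hypot(p[:,0]-432,p[:,1]-164)<75)&(np.hypot(p[:,0]-432,p[:,1]-164)>42)&(p[:,2]>50)&(p[:,2]<90);print("handle",np.median(p[m],0),m.sum())
E
```

```text
t 27.2 pos [431.6 164.7 189.2] rot [ 1.7998e+02 -1.0000e-02  9.6140e+01] gap 85.1 F [ 0.4  0.8 -0.2] grip 0.0
w cup 839 (array([431.8, 167.9,  32.2]), np.float64(0.72)) z 89.4
  slopes [-0.41 -0.17] 89.3
handle [427.67445658 217.61925025  81.59477278] 369
```

View pics/w10.png

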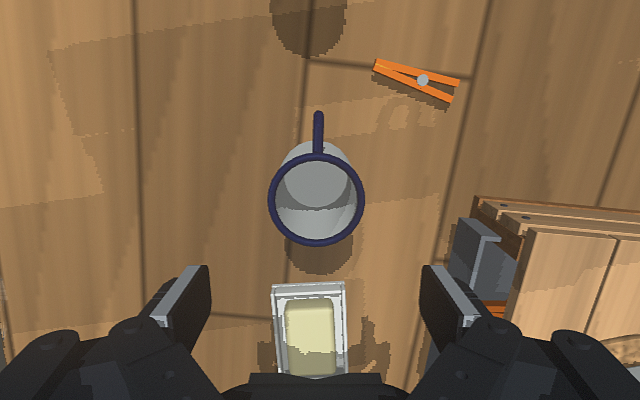

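The cup is centred at (316,200) with its handle straight up in the image and the fingers on both sides. I descend and grip.

Emit:
apply_moves --pt "1 1 0 20 0 0 0" --pt "1 0 0 20 0 0 0" --pt "1 0 0 20 0 0 0" --pt "1 0 0 20 0 0 0" --pt "1 0 0 20 0 0 0" --pt "1 0 0 18 0 0 0" --pt "1 0 0 16 0 0 0" --pt "1 0 0 10 0 0 0"

```text
time: 28.05
tool_pos: [431.9, 164.8, 44.1]
tcp_rot: [-179.9, 0.0, 96.2]
ft_force: [0.2, 0.7, -0.1]
finger_gap: 85.5
grip_force: 0.0
```

Emit:
apply_moves --pt "0.75 0 0 0 0 0 0" --pt "0.65 0 0 0 0 0 0" --pt "0.5 0 0 0 0 0 0" --pt "0.3 0 0 0 0 0 0" --pt "0.3 0 0 0 0 0 0" --pt "0.3 0 0 0 0 0 0" --pt "0.3 0 0 0 0 0 0" --pt "0.3 0 0 0 0 0 0" --squeeze 35

```text
time: 28.85
tool_pos: [433.5, 165.3, 46.4]
tcp_rot: [179.9, -0.0, 96.2]
ft_force: [-2.0, -0.8, 7.2]
finger_gap: 66.2
grip_force: 39.7
```

Emit:
apply_moves --pt "0.3 0 0 -3 0 0 0" --pt "0.3 0 0 -10 0 0 0" --pt "0.3 0 0 -22 0 0 0" --pt "0.3 0 0 -28 0 0 0" --pt "0.3 0 0 -30 0 0 0" --pt "0.3 0 0 -30 0 0 0" --pt "0.3 0 0 -25 0 0 0" --pt "0.3 0 0 -12 0 0 0"

```text
time: 29.65
tool_pos: [433.7, 165.4, 208.7]
tcp_rot: [179.8, -0.0, 96.2]
ft_force: [0.6, -0.3, -1.6]
finger_gap: 65.8
grip_force: 39.5
```

```bash
python3 - <<'E'
from h import *
from bench import r
s=r.sense();st(s);d=r.snapshot("wrist");T=wristT(s,d);rim(d,T,"w cup",s["tool_pos"][:2],38,230,268,25,32)
d=r.snapshot("scene");rim(d,d["T"],"s cup",s["tool_pos"][:2],38,230,268,15,32)
E
```

```text
t 29.65 pos [433.7 165.4 208.7] rot [ 1.7977e+02 -4.0000e-02  9.6250e+01] gap 65.8 F [ 0.6 -0.3 -1.6] grip 39.5
w cup 3393 (array([433.3, 168.8,  31.8]), np.float64(0.76)) z 251.6
  slopes [-0.06 -1.04] 251.9
s cup 32 (array([433.6, 164.7,  31.5]), np.float64(1.1)) z 252.7
  slopes [-0.21 -0.12] 252.4
```

Emit:
apply_moves --pt "0.3 0 0 -15 0 0 0" --pt "0.3 0 0 -12 0 0 0" --pt "0.3 -10 12 0 0 0 0" --pt "0.3 -14 18 0 0 0 0" --pt "0.3 -18 22 0 0 0 0" --pt "0.3 -18 22 0 0 0 0" --pt "0.3 -18 22 0 0 0 0" --pt "0.3 -18 22 0 0 0 0"

```text
time: 30.55
tool_pos: [561.6, 81.0, 231.5]
tcp_rot: [-179.9, 0.0, 96.2]
ft_force: [-0.2, 0.8, -2.8]
finger_gap: 66.1
grip_force: 39.6
```

Emit:
apply_moves --pt "0.3 -18 24 0 0 0 0" --pt "0.3 -18 24 0 0 0 0" --pt "0.3 -18 24 0 0 0 0" --pt "0.3 -18 22 0 0 0 0" --pt "0.3 -16 20 0 0 0 0" --pt "0.3 -10 12 0 0 0 0" --pt "0.3 -4 6 0 0 0 0" --pt "0.3 0 0 0 0 0 0"

```text
time: 31.35
tool_pos: [703.0, -5.6, 231.0]
tcp_rot: [-179.9, -0.0, 96.2]
ft_force: [-0.5, 0.1, -1.4]
finger_gap: 65.8
grip_force: 39.6
```

```bash
cat > chk.py <<'E'
from h import *
from bench import r
import sys
zc=float(sys.argv[1])
s=r.sense();st(s);d=r.snapshot("wrist");cv2.imwrite(sys.argv[2],d["color"]);T=wristT(s,d)
e=r.snapshot("scene")
for n,q,t,th in(("w",d,T,25),("s",e,e["T"],15)):
    for k,R,a,b in(("cup",38,zc-12,zc+12),("bowl",75,152,172),("dish",105,132,150)):
        try: rim(q,t,n+" "+k,(703,-3),R,a,b,th,R-8)
        except Exception as x: print(n,k,x)
E
python3 chk.py 279 pics/w11.png
```

```text
t 31.35 pos [703.   -5.6 231. ] rot [-1.7991e+02 -1.0000e-02  9.6190e+01] gap 65.8 F [-0.5  0.1 -1.4] grip 39.6
w cup 3957 (array([702.7,  -2.5,  32. ]), np.float64(0.89)) z 273.8
  slopes [-0.42 -0.96] 274.0
w bowl 2064 (array([703.4,  -1.9,  63.4]), np.float64(0.79)) z 161.3
  slopes [-0.06 -0.29] 161.4
w dish 1003 (array([702.7,  -1.7,  86.7]), np.float64(0.78)) z 141.2
  slopes [-0.17 -0.21] 141.3
s cup 90 (array([702.6,  -4.7,  32. ]), np.float64(1.11)) z 274.6
  slopes [0.77 0.93] 275.2
s bowl 258 (array([704.1,  -4.6,  63. ]), np.float64(1.29)) z 161.8
  slopes [0.27 0.02] 161.7
s dish 309 (array([703.8,  -4.8,  85. ]), np.float64(1.07)) z 141.6
  slopes [ 0.64 -0.2 ] 141.1
```

Emit:
apply_moves --pt "0.3 0 0.2 10 0 0 0" --pt "0.3 0 0.2 12 0 0 0" --pt "0.3 0 0.2 12 0 0 0" --pt "0.3 0 0.2 10 0 0 0" --pt "0.3 0 0.2 8 0 0 0" --pt "0.3 0 0 6 0 0 0" --pt "0.3 0 0 4 0 0 0" --pt "0.3 0 0 2 0 0 0"

```text
time: 32.25
tool_pos: [703.6, -4.5, 168.1]
tcp_rot: [-180.0, -0.0, 96.2]
ft_force: [0.1, -0.7, -1.6]
finger_gap: 66.0
grip_force: 39.6
```

```bash
python3 chk.py 210 pics/w12.png
```

```text
t 32.25 pos [703.6  -4.5 168.1] rot [-179.99   -0.     96.24] gap 66.0 F [ 0.1 -0.7 -1.6] grip 39.6
w cup 4926 (array([703.3,  -1.2,  32. ]), np.float64(1.04)) z 210.8
  slopes [-0.19 -1.8 ] 211.1
w bowl 5178 (array([703.4,  -1.9,  63.2]), np.float64(1.06)) z 161.2
  slopes [-0.05 -0.29] 161.4
w dish 2938 (array([702.7,  -1.6,  86.3]), np.float64(0.75)) z 141.3
  slopes [-0.08 -0.15] 141.3
s cup 75 (array([703.4,  -4.1,  31.9]), np.float64(0.96)) z 211.6
  slopes [-0.15 -0.07] 211.4
s bowl 223 (array([704. ,  -4.4,  63. ]), np.float64(1.35)) z 161.7
  slopes [ 0.42 -0.52] 161.3
s dish 260 (array([703.8,  -4.8,  85.1]), np.float64(1.02)) z 141.7
  slopes [ 0.42 -0.17] 141.4
```

Emit:
apply_moves --pt "0.3 -0.5 0.3 2 0 0 0" --pt "0.3 0 0 2 0 0 0" --pt "0.3 0 0 1 0 0 0" --pt "0.3 0 0 0.7 0 0 0" --pt "0.3 0 0 0.5 0 0 0" --pt "0.3 0 0 0.4 0 0 0" --pt "0.3 0 0 0 0 0 0" --pt "0.3 0 0 0 0 0 0"

```text
time: 33.15
tool_pos: [704.1, -4.9, 161.9]
tcp_rot: [180.0, -0.0, 96.2]
ft_force: [0.1, 0.1, -1.8]
finger_gap: 65.8
grip_force: 39.6
```

Emit:
apply_moves --pt "0.3 0 0 0.4 0 0 0" --pt "0.3 0 0 0.4 0 0 0" --pt "0.3 0 0 0 0 0 0" --pt "0.3 0 0 0 0 0 0" --pt "0.3 0 0 0 0 0 0" --pt "0.3 0 0 0 0 0 0" --pt "0.3 0 0 0 0 0 0" --pt "0.3 0 0 0 0 0 0"

```text
time: 33.95
tool_pos: [704.0, -4.9, 161.0]
tcp_rot: [180.0, -0.0, 96.2]
ft_force: [0.2, 0.6, -1.4]
finger_gap: 65.8
grip_force: 39.6
```

Emit:
apply_moves --pt "0.3 0 0 0.3 0 0 0" --pt "0.3 0 0 0.3 0 0 0" --pt "0.3 0 0 0 0 0 0" --pt "0.3 0 0 0 0 0 0" --pt "0.3 0 0 0 0 0 0" --pt "0.3 0 0 0 0 0 0" --pt "0.3 0 0 0 0 0 0" --pt "0.3 0 0 0 0 0 0"

```text
time: 34.75
tool_pos: [704.1, -4.9, 160.6]
tcp_rot: [180.0, 0.0, 96.2]
ft_force: [-0.9, -0.4, 0.8]
finger_gap: 66.0
grip_force: 39.7
```

Contact. Release gently and rise.

Emit:
apply_moves --pt "0.6 0 0 0.3 0 0 0" --pt "0.7 0 0 0 0 0 0" --pt "0.85 0 0 0 0 0 0" --pt "1 0 0 0 0 0 0" --pt "1 0 0 0 0 0 0" --pt "1 0 0 -8 0 0 0" --pt "1 0 0 -20 0 0 0" --pt "1 0 0 -30 0 0 0"

```text
time: 35.55
tool_pos: [702.8, -4.8, 216.8]
tcp_rot: [-179.8, -0.0, 96.2]
ft_force: [-0.8, -0.0, -0.5]
finger_gap: 85.4
grip_force: 0.0
```

Emit:
apply_moves --pt "1 0 0 -30 0 0 0" --pt "1 0 0 -30 0 0 0" --pt "1 0 0 -20 0 0 0" --pt "1 0 0 -12 0 0 0" --pt "1 0 0 0 0 0 0.63" --pt "1 0 0 0 0 0 0.63" --pt "1 0 0 0 0 0 0" --pt "1 0 0 0 0 0 0"

```text
time: 36.35
tool_pos: [703.8, -4.9, 309.6]
tcp_rot: [-179.9, -0.0, 90.0]
ft_force: [-0.1, 0.6, -0.4]
finger_gap: 85.3
grip_force: 0.0
```

```bash
python3 chk.py 203 pics/w13.png
```

```text
t 36.35 pos [703.8  -4.9 309.6] rot [-179.94   -0.     90.03] gap 85.3 F [-0.1  0.6 -0.4] grip 0.0
w cup 1104 (array([703.2,  -2.1,  32.1]), np.float64(0.73)) z 203.3
  slopes [-0.04 -1.  ] 203.2
w bowl 654 (array([703.1,  -1.8,  63.2]), np.float64(0.5)) z 161.3
  slopes [-0.15 -0.06] 161.3
w dish 515 (array([702.3,  -1.3,  86.4]), np.float64(0.62)) z 141.2
  slopes [-0.16 -0.11] 141.2
s cup 173 (array([703.7,  -4.6,  32. ]), np.float64(1.22)) z 203.8
  slopes [ 0.33 -0.9 ] 203.6
s bowl 305 (array([703.8,  -4.4,  63.1]), np.float64(1.33)) z 161.5
  slopes [0.3  0.13] 161.5
s dish 376 (array([703.7,  -4.7,  85.2]), np.float64(1.03)) z 141.1
  slopes [ 0.6  -0.55] 140.7
```

View pics/w13.png

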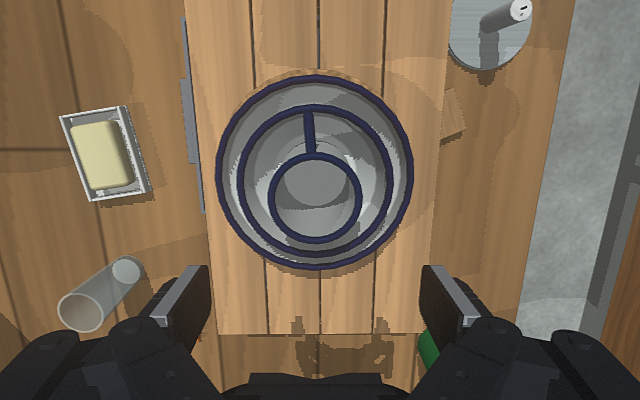

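The wrist view shows the dish, bowl and cup concentric, with the handle up at (310,130) and clear of everything. The tumbler is untouched at lower left. Now to the tumbler.

Emit:
apply_moves --pt "1 -19.7 -32.6 0 0 0 0" --pt "1 -19.7 -32.6 0 0 0 0" --pt "1 -19.7 -32.6 0 0 0 0" --pt "1 -19.7 -32.6 0 0 0 0" --pt "1 -19.7 -32.6 10 0 0 0" --pt "1 -19.7 -32.6 15 0 0 0" --pt "1 -19.7 -32.6 20 0 0 0" --pt "1 -19.7 -32.6 20 0 0 0"

```text
time: 37.25
tool_pos: [441.8, -162.8, 244.7]
tcp_rot: [179.9, 0.0, 90.0]
ft_force: [0.0, -0.6, -0.0]
finger_gap: 85.4
grip_force: 0.0
```

```bash
python3 - <<'E'
from h import *
from bench import r
s=r.sense();st(s);d=r.snapshot("wrist");g=d["color"];cv2.imwrite("pics/w14.png",g)
p=cloud(d,wristT(s,d)).reshape(-1,3)
for a,b in((100,116),(104,114)):
    e=p[(np.hypot(p[:,0]-443,p[:,1]+162)<36)&(p[:,2]>a)&(p[:,2]<b)];print(len(e),circ(e,25),np.median(e[:,2]))
x=r.snapshot("top");p=cloud(x).reshape(-1,3);e=p[(np.hypot(p[:,0]-443,p[:,1]+162)<36)&(p[:,2]>102)&(p[:,2]<116)];print("top",len(e),circ(e,25) if len(e)>5 else "")
E
```

```text
t 37.25 pos [ 441.8 -162.8  244.7] rot [1.7995e+02 3.0000e-02 9.0010e+01] gap 85.4 F [ 0.  -0.6 -0. ] grip 0.0
890 (array([ 442.4, -160.5,   24. ]), np.float64(0.79)) 106.89178349321733
750 (array([ 442.4, -160.7,   24.1]), np.float64(0.81)) 107.09127025731473
top 15 (array([ 434.1, -178.2,   42.1]), np.float64(0.6))
```

View pics/w14.png

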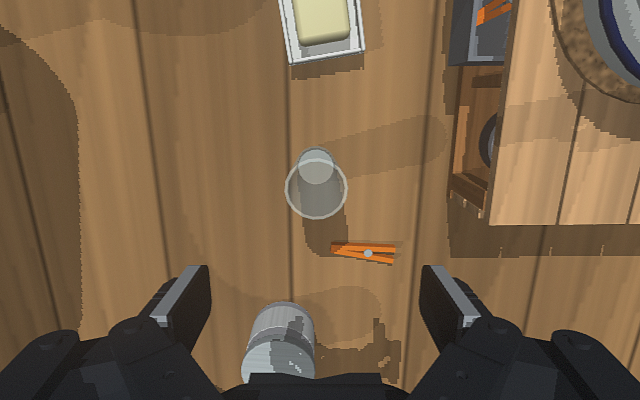

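The tumbler rim is at (316,188), centred between the fingers. Descend and grip near the rim.

Emit:
apply_moves --pt "1 0 0.5 22 0 0 0" --pt "1 0 0 25 0 0 0" --pt "1 0 0 25 0 0 0" --pt "1 0 0 25 0 0 0" --pt "1 0 0 22 0 0 0" --pt "1 0 0 18 0 0 0" --pt "0.8 0 0 14 0 0 0" --pt "0.7 0 0 8.5 0 0 0"

```text
time: 38.15
tool_pos: [443.5, -162.0, 84.7]
tcp_rot: [-180.0, -0.0, 90.0]
ft_force: [0.0, 0.6, 1.1]
finger_gap: 72.8
grip_force: 0.0
```

Emit:
apply_moves --pt "0.5 0 0 0 0 0 0" --pt "0.4 0 0 0 0 0 0" --pt "0.3 0 0 0 0 0 0" --pt "0.2 0 0 0 0 0 0" --pt "0.1 0 0 0 0 0 0" --pt "0 0 0 0 0 0 0" --pt "0 0 0 0 0 0 0" --pt "0 0 0 0 0 0 0" --squeeze 30

```text
time: 38.95
tool_pos: [444.3, -162.7, 87.1]
tcp_rot: [179.9, 0.1, 89.9]
ft_force: [-3.5, 0.0, 6.9]
finger_gap: 50.8
grip_force: 30.1
```

Emit:
apply_moves --pt "0 0 0 0 0 0 0" --pt "0 0 0 -1 0 0 0" --pt "0 0 0 -3 0 0 0" --pt "0 0 0 -4 0 0 0" --pt "0 0 0 -4 0 0 0" --pt "0 0 0 -3 0 0 0" --pt "0 0 0 0 0 0 0" --pt "0 0 0 0 0 0 0"

```text
time: 39.75
tool_pos: [443.6, -162.3, 100.7]
tcp_rot: [180.0, 0.0, 89.9]
ft_force: [-0.2, -0.7, -2.0]
finger_gap: 51.3
grip_force: 31.5
```

```bash
python3 - <<'E'
from h import *
from bench import r
s=r.sense();st(s);d=r.snapshot("wrist");g=d["color"]
c=g[160:400,140:500];e=r.snapshot("scene")["color"][170:270,180:300]
c=cv2.resize(c,None,fx=1.4,fy=1.4);e=cv2.resize(e,(288,240));cv2.imwrite("pics/w15.png",np.hstack([c[:336],np.vstack([e,np.zeros((96,288,3),np.uint8)])]))
p=cloud(d,wristT(s,d)).reshape(-1,3)
e=p[(np.hypot(p[:,0]-443,p[:,1]+162)<29)&(p[:,2]>114)&(p[:,2]<126)];print(len(e),circ(e,25),np.median(e[:,2]))
E
```

```text
t 39.75 pos [ 443.6 -162.3  100.7] rot [179.99   0.    89.94] gap 51.3 F [-0.2 -0.7 -2. ] grip 31.5
5216 (array([ 443.5, -159.6,   24.1]), np.float64(0.77)) 120.4286813926688
```

View pics/w15.png

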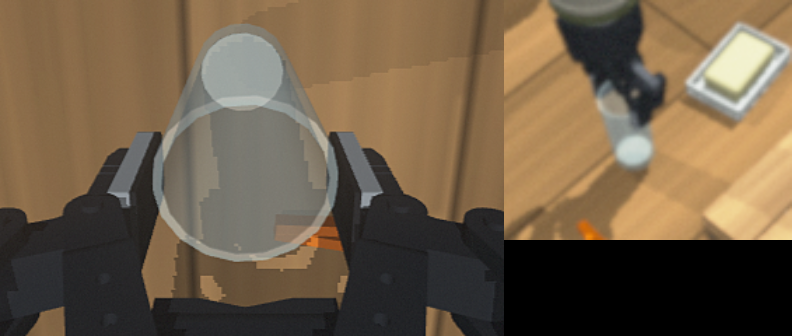

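The glass is held upright by the rim, centred between the pads. Lift and carry it over the cup.

Emit:
apply_moves --pt "0 0 0 -10 0 0 0" --pt "0 0 0 -22 0 0 0" --pt "0 0 0 -30 0 0 0" --pt "0 0 0 -34 0 0 0" --pt "0 0 0 -34 0 0 0" --pt "0 0 0 -34 0 0 0" --pt "0 0 0 -28 0 0 0" --pt "0 0 0 -16 0 0 0"

```text
time: 40.65
tool_pos: [444.3, -162.6, 312.2]
tcp_rot: [179.8, 0.1, 89.9]
ft_force: [0.8, -0.4, -1.1]
finger_gap: 50.8
grip_force: 31.8
```

Emit:
apply_moves --pt "0 4.5 7.7 0 0 0 0" --pt "0 9 14 0 0 0 0" --pt "0 11 18 0 0 0 0" --pt "0 11 18 0 0 0 0" --pt "0 11 18 0 0 0 0" --pt "0 11 18 0 0 0 0" --pt "0 11 18 0 0 0 0" --pt "0 11 18 0 0 0 0"

```text
time: 41.45
tool_pos: [573.9, -80.9, 305.2]
tcp_rot: [-179.7, -0.1, 90.0]
ft_force: [-0.8, 0.7, -1.6]
finger_gap: 50.8
grip_force: 31.8
```

Emit:
apply_moves --pt "0 11 18 0 0 0 0" --pt "0 11 18 0 0 0 0" --pt "0 11 18 0 0 0 0" --pt "0 11 18 0 0 0 0" --pt "0 11 18 0 0 0 0" --pt "0 11 18 0 0 0 0" --pt "0 8 14 0 0 0 0" --pt "0 4 8 0 0 0 0"

```text
time: 42.25
tool_pos: [703.9, -2.6, 304.4]
tcp_rot: [-179.7, -0.1, 90.0]
ft_force: [0.1, -0.2, -1.4]
finger_gap: 51.0
grip_force: 31.8
```

```bash
cat > ct.py <<'E'
from h import *
from bench import r
import sys
s=r.sense();st(s);d=r.snapshot("wrist");cv2.imwrite(sys.argv[1],d["color"]);T=wristT(s,d);z=s["tool_pos"][2]+20
sc=r.snapshot("scene");cv2.imwrite(sys.argv[1].replace("w","sc"),sc["color"])
for n,q,t,th in(("w",d,T,25),("s",sc,sc["T"],15)):
    p=cloud(q,t).reshape(-1,3)
    e=p[(np.hypot(p[:,0]-703,p[:,1]+3)<30)&(p[:,2]>z-4)&(p[:,2]<z+6)];print(n,"tumbler",len(e),circ(e,25) if len(e)>8 else "",np.median(e[:,2]))
    for k,R,a,b in(("cup",40,195,212),("bowl",75,152,172)):
        try: rim(q,t,n+" "+k,(703,-3),R,a,b,th,R-8)
        except Exception as x: print(n,k,x)
E
python3 ct.py pics/w16.png
```

```text
t 42.25 pos [703.9  -2.6 304.4] rot [-1.7971e+02 -5.0000e-02  9.0030e+01] gap 51.0 F [ 0.1 -0.2 -1.4] grip 31.8
w tumbler 4453 (array([ 7.039e+02, -2.000e-01,  2.430e+01]), np.float64(0.86)) 324.3457894747744
w cup 708 (array([703.5,  -2.2,  32.4]), np.float64(0.77)) z 203.2
  slopes [ 0.21 -3.43] 204.1
w bowl 726 (array([703.1,  -1.8,  63.3]), np.float64(0.59)) z 161.3
  slopes [-0.12 -0.12] 161.3
s tumbler 119 (array([704.3,  -3.2,  24.6]), np.float64(1.21)) 325.01288775962405
s cup 120 (array([703.7,  -4.4,  32.1]), np.float64(1.2)) z 203.9
  slopes [ 0.37 -0.22] 203.6
s bowl 301 (array([703.9,  -4.4,  62.9]), np.float64(1.32)) z 161.6
  slopes [0.2 0.3] 161.5
```

Emit:
apply_moves --pt "0 -0.8 -0.3 4 0 0 0" --pt "0 -0.8 -0.2 8 0 0 0" --pt "0 0 0 10 0 0 0" --pt "0 0 0 10 0 0 0" --pt "0 0 0 10 0 0 0" --pt "0 0 0 8 0 0 0" --pt "0 0 0 5 0 0 0" --pt "0 0 0 0 0 0 0"

```text
time: 43.15
tool_pos: [702.5, -6.6, 252.3]
tcp_rot: [-179.9, -0.0, 89.9]
ft_force: [-0.5, 0.2, -1.6]
finger_gap: 50.8
grip_force: 31.9
```

```bash
python3 ct.py pics/w17.png
```

```text
t 43.15 pos [702.5  -6.6 252.3] rot [-1.799e+02 -1.000e-02  8.994e+01] gap 50.8 F [-0.5  0.2 -1.6] grip 31.9
w tumbler 4516 (array([702.5,  -4.1,  24.3]), np.float64(0.88)) 272.2458687873698
w cup 1395 (array([703.6,  -2.2,  32.3]), np.float64(0.88)) z 203.2
  slopes [ 0.02 -2.86] 203.8
w bowl 1577 (array([703.3,  -1.6,  63.3]), np.float64(0.75)) z 161.2
  slopes [-0.12 -0.18] 161.3
s tumbler 105 (array([702.5,  -7. ,  24.2]), np.float64(1.22)) 272.9847493320724
s cup 109 (array([703.5,  -4.3,  32.1]), np.float64(1.21)) z 204.2
  slopes [-0.13 -1.18] 203.7
s bowl 298 (array([703.9,  -4.4,  63.1]), np.float64(1.29)) z 161.7
  slopes [ 0.4  -0.15] 161.5
```

Emit:
apply_moves --pt "0 1.2 0.6 4 0 0 0" --pt "0 1.1 0.5 7 0 0 0" --pt "0 0 0 8 0 0 0" --pt "0 0 0 8 0 0 0" --pt "0 0 0 6 0 0 0" --pt "0 0 0 4 0 0 0" --pt "0 0 0 1 0 0 0" --pt "0 0 0 0 0 0 0"

```text
time: 44.05
tool_pos: [704.0, -4.3, 215.6]
tcp_rot: [-180.0, -0.0, 89.9]
ft_force: [-0.0, 0.5, -0.9]
finger_gap: 50.6
grip_force: 31.9
```

```bash
python3 ct.py pics/w18.png
```

```text
t 44.05 pos [704.   -4.3 215.6] rot [-179.99   -0.     89.94] gap 50.6 F [-0.   0.5 -0.9] grip 31.9
w tumbler 4495 (array([703.9,  -1.9,  24.3]), np.float64(0.87)) 235.51933216964116
w cup 1887 (array([703.7,  -1.8,  32.1]), np.float64(0.94)) z 203.3
  slopes [ 0.06 -4.8 ] 204.7
w bowl 2595 (array([703.5,  -1.9,  63.4]), np.float64(0.84)) z 161.3
  slopes [-0.11 -0.28] 161.4
s tumbler 104 (array([703.6,  -4.6,  24.4]), np.float64(1.17)) 236.4427146583456
s cup 145 (array([703.6,  -8.6,  27.7]), np.float64(2.86)) z 204.1
  slopes [-1.9   3.52] 204.7
s bowl 269 (array([704.1,  -4.6,  62.9]), np.float64(1.26)) z 161.8
  slopes [ 0.27 -0.23] 161.5
```

Emit:
apply_moves --pt "0 0 0 2 0 0 0" --pt "0 0 0 2 0 0 0" --pt "0 0 0 1.2 0 0 0" --pt "0 0 0 0.8 0 0 0" --pt "0 0 0 0.5 0 0 0" --pt "0 0 0 0.5 0 0 0" --pt "0 0 0 0 0 0 0" --pt "0 0 0 0 0 0 0"

```text
time: 44.95
tool_pos: [704.1, -4.3, 208.7]
tcp_rot: [180.0, -0.0, 89.9]
ft_force: [0.3, 0.0, -0.7]
finger_gap: 50.9
grip_force: 31.9
```

Emit:
apply_moves --pt "0 0 0 0.4 0 0 0" --pt "0 0 0 0.4 0 0 0" --pt "0 0 0 0 0 0 0" --pt "0 0 0 0 0 0 0" --pt "0 0 0 0 0 0 0" --pt "0 0 0 0 0 0 0" --pt "0 0 0 0 0 0 0" --pt "0 0 0 0 0 0 0"

```text
time: 45.75
tool_pos: [704.0, -4.3, 207.8]
tcp_rot: [-180.0, -0.0, 89.9]
ft_force: [-0.1, 0.2, -2.2]
finger_gap: 50.4
grip_force: 31.9
```

Emit:
apply_moves --pt "0 0 0 0.3 0 0 0" --pt "0 0 0 0.3 0 0 0" --pt "0 0 0 0 0 0 0" --pt "0 0 0 0 0 0 0" --pt "0 0 0 0 0 0 0" --pt "0 0 0 0 0 0 0" --pt "0 0 0 0 0 0 0" --pt "0 0 0 0 0 0 0"

```text
time: 46.55
tool_pos: [704.0, -4.3, 207.2]
tcp_rot: [-180.0, -0.0, 89.9]
ft_force: [-0.1, 0.7, -1.5]
finger_gap: 50.9
grip_force: 31.9
```

```bash
python3 ct.py pics/w19.png | grep -E "t |tumbler"
```

```text
t 46.55 pos [704.   -4.3 207.2] rot [-180.     -0.     89.94] gap 50.9 F [-0.1  0.7 -1.5] grip 31.9
w tumbler 4483 (array([703.9,  -1.8,  24.3]), np.float64(0.88)) 227.18244026321932
s tumbler 98 (array([703.9,  -4.3,  24.6]), np.float64(1.23)) 227.36553369049722
```

Emit:
apply_moves --pt "0 0 0 0.3 0 0 0" --pt "0 0 0 0.2 0 0 0" --pt "0 0 0 0 0 0 0" --pt "0 0 0 0 0 0 0" --pt "0 0 0 0 0 0 0" --pt "0 0 0 0 0 0 0" --pt "0 0 0 0 0 0 0" --pt "0 0 0 0 0 0 0"

```text
time: 47.45
tool_pos: [704.1, -4.3, 206.7]
tcp_rot: [180.0, -0.0, 89.9]
ft_force: [0.4, 1.2, -1.6]
finger_gap: 50.7
grip_force: 31.9
```

Emit:
apply_moves --pt "0 0 0 0.3 0 0 0" --pt "0 0 0 0.2 0 0 0" --pt "0 0 0 0 0 0 0" --pt "0 0 0 0 0 0 0" --pt "0 0 0 0 0 0 0" --pt "0 0 0 0 0 0 0" --pt "0 0 0 0 0 0 0" --pt "0 0 0 0 0 0 0"

```text
time: 48.25
tool_pos: [704.0, -4.3, 206.2]
tcp_rot: [180.0, -0.0, 89.9]
ft_force: [-0.2, -0.6, -1.9]
finger_gap: 50.9
grip_force: 31.9
```

Emit:
apply_moves --pt "0 0 0 0.3 0 0 0" --pt "0 0 0 0.3 0 0 0" --pt "0 0 0 0.2 0 0 0" --pt "0 0 0 0 0 0 0" --pt "0 0 0 0 0 0 0" --pt "0 0 0 0 0 0 0" --pt "0 0 0 0 0 0 0" --pt "0 0 0 0 0 0 0"

```text
time: 49.05
tool_pos: [704.0, -4.3, 205.5]
tcp_rot: [180.0, -0.0, 89.9]
ft_force: [-0.7, 0.0, -0.8]
finger_gap: 50.7
grip_force: 32.0
```

Emit:
apply_moves --pt "0 0 0 0.2 0 0 0" --pt "0 0 0 0.2 0 0 0" --pt "0 0 0 0 0 0 0" --pt "0 0 0 0 0 0 0" --pt "0 0 0 0 0 0 0" --pt "0 0 0 0 0 0 0" --pt "0 0 0 0 0 0 0" --pt "0 0 0 0 0 0 0"

```text
time: 49.85
tool_pos: [704.1, -4.3, 205.3]
tcp_rot: [180.0, -0.0, 89.9]
ft_force: [-1.0, -1.1, 2.2]
finger_gap: 51.3
grip_force: 32.2
```

Contact. I release gently and rise.

Emit:
apply_moves --pt "0.25 0 0 0 0 0 0" --pt "0.3 0 0 0 0 0 0" --pt "0.4 0 0 0 0 0 0" --pt "0.55 0 0 0 0 0 0" --pt "0.7 0 0 -2 0 0 0" --pt "0.8 0 0 -8 0 0 0" --pt "0.8 0 0 -15 0 0 0" --pt "0.8 0 0 -25 0 0 0"

```text
time: 50.65
tool_pos: [703.3, -4.3, 254.8]
tcp_rot: [-179.9, -0.0, 89.9]
ft_force: [1.1, -0.2, -0.1]
finger_gap: 77.0
grip_force: 0.0
```

Emit:
apply_moves --pt "0.8 0 0 -30 0 0 0" --pt "0.8 0 0 -30 0 0 0" --pt "0.8 0 0 -20 0 0 0" --pt "0.8 0 0 -10 0 0 0" --pt "0.8 0 0 0 0 0 0" --pt "0.8 0 0 0 0 0 0" --pt "0.8 0 0 0 0 0 0" --pt "0.8 0 0 0 0 0 0"

```text
time: 51.45
tool_pos: [703.5, -4.3, 343.1]
tcp_rot: [-179.8, -0.0, 89.9]
ft_force: [-0.8, 0.1, 0.4]
finger_gap: 76.4
grip_force: 0.0
```

```bash
python3 - <<'E'
from h import *
from bench import r
s=r.sense();st(s);d=r.snapshot("wrist");sc=r.snapshot("scene");T=wristT(s,d)
for n,q,t,th in(("w",d,T,25),("s",sc,sc["T"],15)):
    p=cloud(q,t).reshape(-1,3);e=p[(np.hypot(p[:,0]-703,p[:,1]+3)<30)&(p[:,2]>222)&(p[:,2]<236)];print(n,"tumbler",len(e),circ(e,25),np.median(e[:,2]))
    for k,R,a,b in(("cup",40,195,212),("bowl",75,152,172),("dish",105,132,150)):rim(q,t,n+" "+k,(703,-3),R,a,b,th,R-8)
cv2.imwrite("pics/fin.png",np.hstack([cv2.resize(d["color"],(400,250)),cv2.resize(sc["color"],(400,250))]))
E
```

```text
t 51.45 pos [703.5  -4.3 343.1] rot [-1.7984e+02 -1.0000e-02  8.9940e+01] gap 76.4 F [-0.8  0.1  0.4] grip 0.0
w tumbler 863 (array([702.2,  -2.3,  24.1]), np.float64(0.77)) 225.12894865594728
w cup 457 (array([703.5,  -2.4,  32.6]), np.float64(0.64)) z 203.3
  slopes [ 0.26 -2.89] 204.0
w bowl 395 (array([702.9,  -1.9,  63.2]), np.float64(0.44)) z 161.3
  slopes [-0.13 -0.06] 161.4
w dish 353 (array([702.4,  -1.4,  86.4]), np.float64(0.62)) z 141.2
  slopes [-0.24 -0.22] 141.2
s tumbler 115 (array([702.8,  -4.5,  24.2]), np.float64(0.91)) 225.47445198588855
s cup 199 (array([703.8,  -7.2,  28.3]), np.float64(3.09)) z 204.0
  slopes [-2.02  3.67] 204.7
s bowl 301 (array([703.9,  -4.4,  62.9]), np.float64(1.32)) z 161.6
  slopes [ 0.24 -0.02] 161.5
s dish 349 (array([703.8,  -5. ,  85.1]), np.float64(1.06)) z 141.5
  slopes [ 0.66 -0.57] 140.9
```

View pics/fin.png

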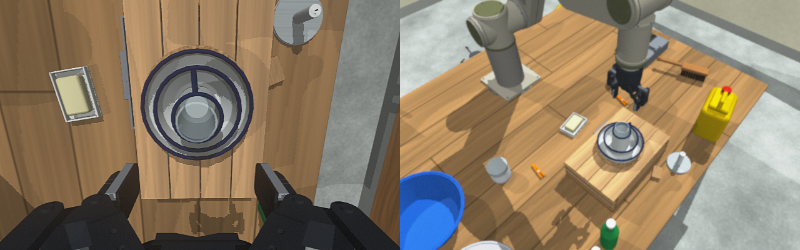

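The final view shows all four pieces concentric on the mat within about 1.3 mm, with the glass upright, the gripper clear, and the tin and soap where they were. I hand in.

```bash
python3 -c "
from bench import r
print(r.hand_in())"
```

```text
the job is handed in; nothing more can be done
None
```

The nest (dish, bowl, cup, tumbler) stands upright on the cork mat, with the pieces concentric to about 1.5 mm and the dish within about 2 mm of the mat's centre. It was handed in at about 51 s, with the tin and soap seen in place at the end and the jar, out of that view, never approached.

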